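# Load the empty nest of the indexing table

## Robot

A 6-joint arm with a two-finger parallel gripper is mounted at the origin on a cart in front of the work surface, level with it; the furniture and walls round the work are solid. World frame = base frame: x ahead of the robot, y to its left, z up, the work surface at z = 0. Lengths are in m, angles in rad, forces in N, time in s.
With the tool pointing down it reaches from about 0.4 to 0.825 m from the base axis. Payload 7 kg.
Tool frame: the origin (TCP) lies between the finger pads; the fingertips stand 19 mm ahead of it and the grasp point (between the pads) is the TCP; y points along the fingers, x is the direction in which the jaws open and shut, and the axes are right-handed (so a half turn about y gives the same grasp; the last joint's range is limited). The gripper opens to 85 mm and grips with 20 to 120 N. Pads are 22 mm wide; open, the fingers measure 114 mm over their backs; the gripper's body (76 mm by 85 mm) begins 54 mm behind the grasp point. The pads swing forward as they close: fully open they stand 13 mm farther back than shut.
Start: joints at [1.514, 0.359, 0.012, 0, -1.224, -0.288], TCP at [0.228, 0.635, 0.25] pointing down, gripper open.
Joint ranges: [-3.07, 3.07], [-1.43, 2.12], [-1.02, 1.25], [-3.03, 1.67], [-3.05, -0], [-3.03, 3.03]. Speed limits (rad/s): [2.39, 2.39, 3.01, 3.14, 3.14, 3.14].

## Interface

Orientations are given as a unit quaternion [x, y, z, w].
In Python, from cell import manip, eyes gives the robot as it stands.
- The arm moves only by the shell command python3 -m crank 'ROWS' [FORCE]. ROWS is JSON, a list of rows, each a list of 7 numbers: the turn, a rotation vector about the world's x, y, z in rad, then the shift along the world's x, y, z in mm, then the gripper command: -1 is fully open, 1 is shut, values between are in proportion. A call has 1 to 10 rows; each row shifts and turns the commanded pose from where the row before left it; what a row does not reach is not made up. A row lasts 1/10 s, in which the tool goes at most 50 mm and 8.59 degrees, less where a joint would pass 70% of its speed; a pose out of reach is approached as far as the arm can. A call is refused whole if a number of a shift passes 50 or a number of a turn 0.15, either way. A call with a gripper value outside its range is refused whole. The fingers move at their own pace and stop on an object; FORCE is the grip in N (left out, the last holds). Time passes only in rows, so rows that do not move let the fingers close. It gives the time, the measured TCP pose, the force and the opening at its end, in the units of the state.
- manip.sense(): the state, without advancing time (a new reading comes with each control period).
- eyes.read_camera(name): name is "scene" or "side" or "wrist"; returns the picture (480x640x3 uint8, blue, green, red); there is no depth.
- eyes.calibration(name): a dict with "camera_matrix" (3x3 intrinsics, pixels), "world_from_camera" (4x4, takes a point from camera to world coordinates). Camera axes: x right, y down, z forward; pixel columns grow to the right and rows downward; lengths in m; the calibration is good to about 2 mm. A picture is of the moment at which its call begins: read the wrist's pose just before it. calibration takes no time and is no camera call; for the wrist camera it gives the pose at the moment of the call.
- manip.hand_in(): hands the job in, once; it reports no verdict.
Trained networks look in the newest picture that a camera, given by its name, has taken for a name from the list of things; names that differ only in an ending like _2 or _b are one class to them, and where a whole thing is asked for, a point or a joint stands for the part that bears it (a point fixed in the world has none). Each returns a list of dicts, best first, with "confidence" (0 to 1); they miss things now and then, are a little off and sometimes report something else, mostly with a low value. They report only what shows in the picture. A call takes as long as a camera call.
- eyes.regions_of(camera, name): "pixels" (480x640 bool, what is visible of it) and "at" ([column, row] in pixels, amid what is visible of it).
The state is a dict: "time_s": time; "joint_positions": joint angles; "joint_velocities": joint speeds; "tau": joint torques, N m; "ee_pos": TCP position; "tool_rot": TCP orientation; "force": force on the tool from outside, world axes, zero at the start; "moment": the same for the moment, N m; "width": finger opening in m.
Only numpy, scipy, OpenCV 4.12 (cv2) and the standard library are available. Lean on these libraries where they do the work, as an engineer would, in place of code of your own. Each camera call takes 0.05 s, during which the arm holds its last target.

## Task

One of the four nests on the round indexing table is empty. Turn the table by its upright pins until the empty nest clicks in at the fixed pointer on the base and let it rest there; then lay the loose abrasive block from the bench flat in that nest, red side up and inside its four corner stops, setting it down rather than dropping it, and leave the table indexed there. Do not shift the tin or the tape measure.

Things in the scene. Friction and masses are not known exactly. Their poses are not given: they have to be found in the camera images.
- indexer: Fixed round grey base of the indexing table on the bench, 270 mm across; origin on the bench on the vertical turning axis. Its -x axis points to the fixed steel pointer, 157 mm from the axis and 50 mm high, just outside the rim. The aluminium plate that turns on it is 266 mm across, its top 42 mm above the bench, with four nests 90 degrees apart, centred 85 mm from the axis.
- rotor (a joint): Angle of the turning plate in rad, counter-clockwise positive from above; 0 or any whole turn puts the empty nest at the pointer. Turns either way. A sprung detent clicks every pi/4 (45 degrees) and pulls the released plate to the nearest click; leaving a click takes about 4 N at a pin. The other three nests hold blocks fastened to the plate, tops 78 mm above the bench; hub under 55 mm.
- empty_nest (a point): Centre of the empty nest's floor on the plate's top, turning with it, 85 mm from the axis. x is radial, pointing to the axis; y tangential, along the nest's length; z up. The nest is 60 mm (x) by 100 mm (y) inside four L-shaped corner stops 10 mm high, 4 mm thick, legs 22 mm long, so the middle of each side is open.
- front_mark (a point): Fixed point 42 mm above the bench where the centre of the nest's floor lies when that nest is at the pointer; x, y, z as the base.
- block_center (a point): Centre of the loose abrasive block, 50 mm (x) by 90 mm (y) by 34 mm high (z), about 0.2 kg, grey with a red top, lying flat on the bench to the right of the indexing table; the centre is 17 mm above its underside, z points up to the red side.
- grease_tin: Bystander: a round tin, 78 mm across and 78 mm high, origin under its centre.
- tape_measure: Bystander: a tape measure, 67 x 84 x 29 mm, origin under its centre.
- pin (a point): Middle of the top of one of the plate's four upright round steel pins: 16 mm thick, tops 120 mm above the bench, 115 mm from the axis, 90 degrees apart, each half-way (45 degrees) between two nests. This one is 45 degrees counter-clockwise (from above) of the empty nest; x, y, z as the plate's (as the base's at joint 0).

How it is judged:
On the way:
1. the empty nest stands clicked in at the pointer, let go and at rest, the block not yet in it (horizontal distance between empty_nest and front_mark below 0.007 m and velocity of joint rotor between -0.05 and 0.05 rad/s and contact force between each of the arm, the fingers and indexer below 0.1 N and distance between block_center and empty_nest above 0.05 m), for 0.3 s.
At the end, for the whole second after the job is handed in: The empty nest's centre is within 7 mm of its place at the pointer; the block lies in that nest, red side up and flat (within 0.08 rad), centre within 8 mm of the nest's centre both ways and 13 to 21 mm above its floor; table and block are at rest (horizontal distance between empty_nest and front_mark below 0.007 m and x of block_center in the frame of empty_nest between -0.008 and 0.008 m and y of block_center in the frame of empty_nest between -0.008 and 0.008 m and z of block_center in the frame of empty_nest between 0.013 and 0.021 m and angle between block_center's own z axis and vertical below 0.08 rad and linear speed of block below 0.02 m/s and velocity of joint rotor between -0.05 and 0.05 rad/s); the robot touches nothing.
It fails at once if the block is dropped (falls free at more than 0.6 m/s) (linear speed of block above 0.6 m/s and contact force between the fingers and block below 0.1 N).
It fails at once if the tin or the tape measure is shifted more than 30 mm (distance of any of grease_tin, tape_measure from where it was at the start of the episode above 0.03 m).
It also fails if it takes over 72 s, if anything falls off the work surface, if the arm or the gripper's body presses on something with over 40 N, if the wrist force passes 120 N, or if a joint passes its speed limit or range.

## Working session

There is one attempt and no reset: what is moved stays moved. The work goes in short steps, Python scripts to look and compute and a shell command to move; the robot and the scene stay as the last step left them, time stands still between calls to the robot, and variables do not carry over. Pictures are saved under pics/ and viewed, and the job is handed in when it is done.

```bash
ls; mkdir -p pics; python3 - <<'E'
from cell import manip, eyes
import cv2,numpy as np
s=manip.sense(); print(s)
for n in ["scene","side","wrist"]:
    im=eyes.read_camera(n); cv2.imwrite(f"pics/{n}0.png",im)
    c=eyes.calibration(n); print(n,np.round(c["camera_matrix"],1).tolist(),np.round(c["world_from_camera"],3).tolist())
    for o in ["indexer","rotor","empty_nest","block_center","grease_tin","tape_measure","pin"]:
        r=eyes.regions_of(n,o); print(n,o,[(round(d["confidence"],2),[round(float(v)) for v in d["at"]],int(d["pixels"].sum())) for d in r][:5])
E
```

```text
pics
{'time_s': 0.0, 'joint_positions': array([ 1.51408605e+00,  3.59382912e-01,  1.10606805e-02, -3.59685851e-04,
       -1.22409814e+00, -2.88096751e-01]), 'joint_velocities': array([-0.00038116, -0.00074903, -0.00050747, -0.00017716, -0.00052711,
       -0.00025628]), 'tau': array([-1.89128914e-03, -5.83310616e+01,  2.93426281e+01,  6.93707764e+00,
       -5.78647392e-03,  4.43483970e-06]), 'ee_pos': array([0.2280292 , 0.63483694, 0.2493653 ]), 'tool_rot': array([ 0.40722689, -0.57801178,  0.57876367, -0.40632655]), 'force': array([-0.52183882, -0.49958484, -0.52032446]), 'moment': array([ 0.02155188, -0.04010872, -0.02536345]), 'width': 0.08549501099849155}
scene [[599.9, 0.0, 313.1], [0.0, 599.9, 239.4], [0.0, 0.0, 1.0]] [[-0.853, -0.386, 0.352, 0.201], [-0.522, 0.615, -0.591, 0.465], [0.012, -0.688, -0.725, 0.89], [0.0, 0.0, 0.0, 1.0]]
scene indexer [(0.55, [309, 311], 16853)]
scene rotor [(0.65, [306, 304], 14795)]
scene empty_nest [(0.82, [306, 303], 14904)]
scene block_center [(0.56, [419, 229], 1217)]
scene grease_tin [(0.83, [274, 209], 1732)]
scene tape_measure [(0.57, [3
[... 167 characters left out ...]
0.727, -0.818], [0.004, -0.811, -0.585, 0.582], [0.0, 0.0, 0.0, 1.0]]
side indexer [(0.84, [285, 253], 12866)]
side rotor [(0.85, [288, 242], 10406)]
side empty_nest [(0.71, [288, 243], 10196)]
side block_center [(0.78, [316, 380], 2491)]
side grease_tin [(0.95, [419, 265], 2260)]
side tape_measure [(0.68, [317, 381], 2372), (0.65, [424, 324], 1529)]
side pin [(0.89, [290, 250], 10395)]
wrist [[339.3, 0.0, 314.3], [0.0, 339.3, 242.0], [0.0, 0.0, 1.0]] [[-0.339, -0.889, -0.309, 0.306], [-0.941, 0.32, 0.111, 0.605], [-0.0, 0.328, -0.945, 0.372], [0.0, 0.0, 0.0, 1.0]]
wrist indexer []
wrist rotor []
wrist empty_nest []
wrist block_center []
wrist grease_tin []
wrist tape_measure []
wrist pin []
```

View pics/scene0.png

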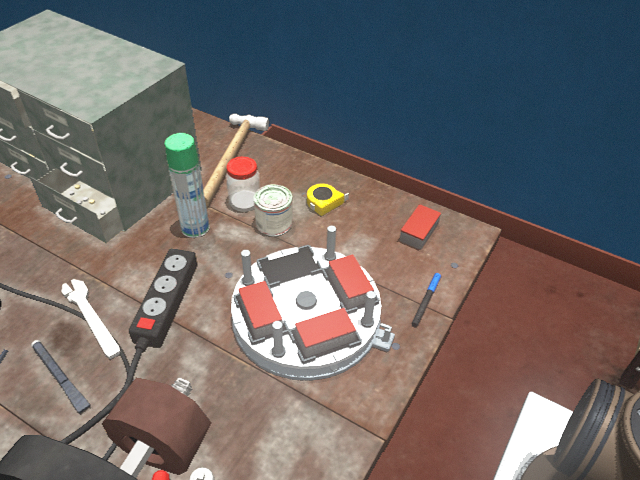

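View pics/side0.png

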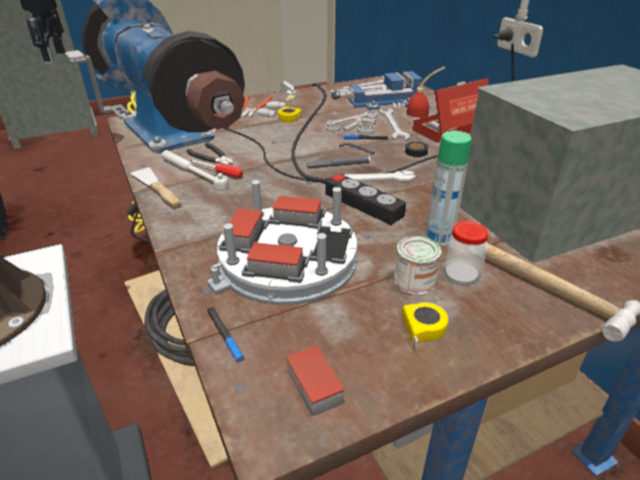

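```bash
cat > h.py <<'E'
import numpy as np,cv2
from cell import manip,eyes
def ray(n,uv,z,c=None):
    c=c or eyes.calibration(n);K=np.array(c["camera_matrix"]);T=np.array(c["world_from_camera"])
    d=T[:3,:3]@np.linalg.solve(K,[uv[0],uv[1],1.]);o=T[:3,3]
    return o+d*(z-o[2])/d[2]
def proj(n,P,c=None):
    c=c or eyes.calibration(n);K=np.array(c["camera_matrix"]);T=np.array(c["world_from_camera"])
    p=(np.atleast_2d(P)-T[:3,3])@T[:3,:3]; q=p@K.T
    return q[:,:2]/q[:,2:]
E
python3 - <<'E'
import cv2
a=cv2.imread("pics/scene0.png")[215:385,215:465];cv2.imwrite("pics/sc0.png",cv2.resize(a,None,fx=3.2,fy=3.2,interpolation=cv2.INTER_CUBIC))
a=cv2.imread("pics/side0.png")[170:420,200:450];cv2.imwrite("pics/si0.png",cv2.resize(a,None,fx=2.4,fy=2.4,interpolation=cv2.INTER_CUBIC))
E
```

```text
(no output)
```

View pics/sc0.png

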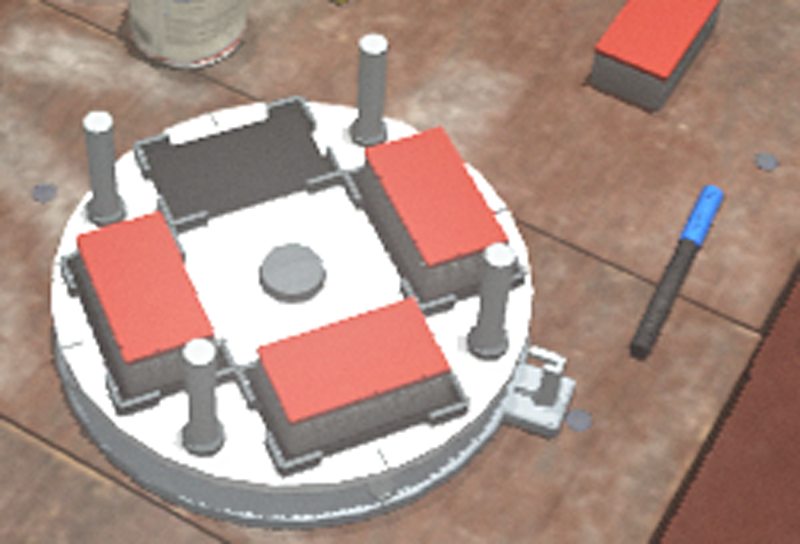

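View pics/si0.png

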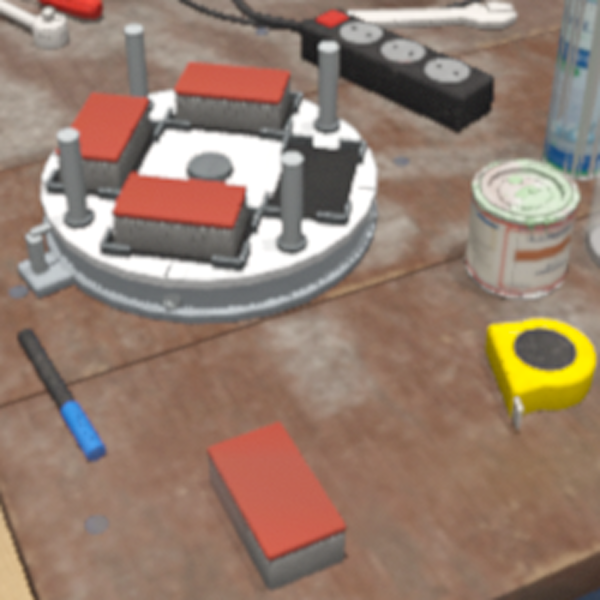

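```bash
cat > pose.py <<'E'
from h import *
from scipy.optimize import least_squares
sp=np.array([(97,119),(374,43),(498,253),(199,350)])/3.2+[215,215]
dp=np.array([(134,31),(328,48),(68,136),(292,160)])/2.4+[200,170]
for n,p in(("scene",sp),("side",dp)):
    W=np.array([ray(n,q,.12) for q in p]);print(n,np.round(W,4).tolist(),W.mean(0))
    print(" r",np.linalg.norm(W-W.mean(0),axis=1),np.degrees(np.arctan2(*(W-W.mean(0))[:,1::-1].T)))
print("pointer",ray("scene",np.array((545,355))/3.2+[215,215],.05),ray("side",np.array((36,238))/2.4+[200,170],.05))
print("nest",ray("scene",np.array((238,160))/3.2+[215,215],.042),ray("side",np.array((322,178))/2.4+[200,170],.042))
si=np.array([(209,448),(282,423),(345,531),(273,556)])/2.4+[200,170]
print("blk",[np.round(ray("side",q,.034),4).tolist() for q in si],np.mean([ray("side",q,.034) for q in si],0))
import cv2
for n in("scene","side"):
    for o in("block_center","grease_tin","tape_measure"):
        r=eyes.regions_of(n,o)
        if r and o!="block_center":
            for d in r: print(n,o,d["confidence"],ray(n,d["at"],.039 if o[0]=="g" else .015))
# block red in scene
im=cv2.imread("pics/scene0.png").astype(int);m=((im[...,2]>140)&(im[...,1]<100)&(im[...,0]<100)).astype(np.uint8);m[:, :390]=0;m[260:]=0;m[:195]=0
c=max(cv2.findContours(m,0,2)[0],key=cv2.contourArea)
W=np.array([ray("scene",q[0],.034)[:2] for q in c]);print(cv2.minAreaRect((W*1000).astype(np.float32)))
im=cv2.imread("pics/side0.png").astype(int);m=((im[...,2]>140)&(im[...,1]<100)&(im[...,0]<100)).astype(np.uint8);m[:340]=0
c=max(cv2.findContours(m,0,2)[0],key=cv2.contourArea)
W=np.array([ray("side",q[0],.034)[:2] for q in c]);print(cv2.minAreaRect((W*1000).astype(np.float32)))
E
python3 pose.py
```

```text
scene [[0.6585, -0.0738, 0.12], [0.5606, -0.2034, 0.12], [0.4314, -0.1073, 0.12], [0.5271, 0.0232, 0.12]] [ 0.54439341 -0.09028447  0.12      ]
 r [0.11526296 0.11421973 0.11425174 0.11482179] [   8.23942107  -81.85858693 -171.46003061   98.64731343]
side [[0.5259, 0.0145, 0.12], [0.6558, -0.0799, 0.12], [0.4304, -0.1136, 0.12], [0.5606, -0.2102, 0.12]] [ 0.54319133 -0.09732183  0.12      ]
 r [0.1131068  0.11399031 0.11391536 0.11421755] [  98.80370538    8.76816359 -171.79052847  -81.23695439]
pointer [ 0.39905824 -0.11152626  0.05      ] [ 0.39420356 -0.12733796  0.05      ]
nest [ 0.61598887 -0.14583589  0.042     ] [ 0.62079668 -0.14059997  0.042     ]
blk [[0.4348, -0.3539, 0.034], [0.4835, -0.3549, 0.034], [0.4802, -0.4445, 0.034], [0.4364, -0.442, 0.034]] [ 0.45874359 -0.39881152  0.034     ]
scene grease_tin 0.83 [ 0.72696021 -0.25933534  0.039     ]
scene tape_measure 0.57 [ 0.66681398 -0.36222441  0.015     ]
side grease_tin 0.95 [ 0.73016392 -0.26223698  0.039     ]
side tape_measure 0.68 [ 0.46094477 -0.39895606  0.015     ]
side tape_measure 0.65 [ 0.66828398 -0.37004585  0.015     ]
((473.4388427734375, -421.6151428222656), (17.319978713989258, 31.01890754699707), 1.5435798168182373)
((457.6186828613281, -397.1905517578125), (50.30652618408203, 90.10611724853516), 0.01896919682621956)
```

```bash
python3 - <<'E'
from h import *
from scipy.spatial.transform import Rotation as R
s=manip.sense();print(np.round(R.from_quat(s["tool_rot"]).as_matrix(),3))
c=[eyes.calibration(n) for n in("scene","side")]
sp=np.array([(97,119),(374,43),(498,253),(199,350)])/3.2+[215,215]
dp=np.array([(134,31),(328,48),(292,160),(68,136)])/2.4+[200,170]
dp=dp[[1,2,3,0]]
P=[]
for k in c:
    T=np.linalg.inv(k["world_from_camera"]);P.append(np.array(k["camera_matrix"])@T[:3])
X=cv2.triangulatePoints(P[0],P[1],sp.T,dp.T);print(np.round((X[:3]/X[3]).T,4),(X[:3]/X[3]).mean(1))
for n,uv in(("scene",(195,235)),("side",(440,243))):print("can",ray(n,uv,0))
E
```

```text
[[-0.338  0.     0.941]
 [-0.941 -0.    -0.338]
 [ 0.    -1.     0.   ]]
[[ 0.6592 -0.0752  0.1175]
 [ 0.5623 -0.2062  0.1168]
 [ 0.4319 -0.1092  0.1173]
 [ 0.5284  0.0212  0.1164]] [ 0.54543442 -0.09234405  0.11699747]
can [ 8.45062900e-01 -1.41742151e-01  1.11022302e-16]
can [ 0.84614207 -0.17906863  0.        ]
```

View pics/wrist0.png

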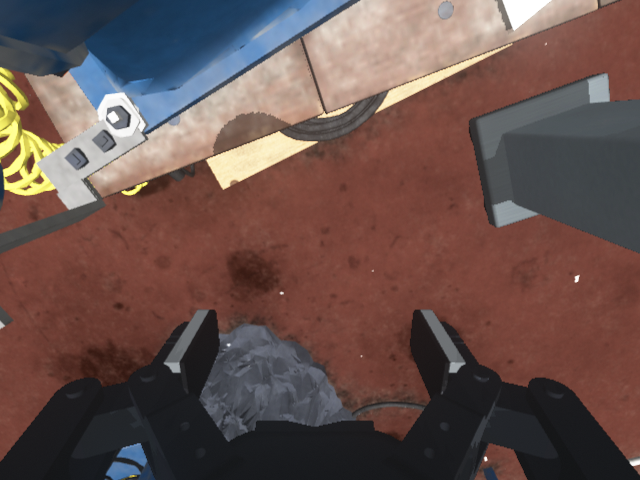

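```bash
python3 - <<'E'
from h import *
P=[]
for n in("scene","side"):
    k=eyes.calibration(n)
    T=np.linalg.inv(k["world_from_camera"]);P.append(np.array(k["camera_matrix"])@T[:3])
for a,b in(((182,386),(222,105)),((157,410),(215,98)),((60,445),(190,70)),((118,395),(205,55))):
    X=cv2.triangulatePoints(P[0],P[1],np.array(a,float),np.array(b,float));print((X[:3]/X[3]).T)
for p in([.4,-.09,.25],[.228,.635,.25],[.4,.3,.25],[.5,.2,.3]): print(p,proj("scene",p),proj("side",p))
E
```

```text
[[0.53368969 0.21878619 0.21211766]]
[[0.53377961 0.26181016 0.21609484]]
[[0.53955682 0.36703291 0.27105466]]
[[0.53541585 0.29736618 0.30169004]]
[0.4, -0.09, 0.25] [[391.76421273 254.9668593 ]] [[195.84474588 154.29100501]]
[0.228, 0.635, 0.25] [[ 122.3373305 1098.1233999]] [[55.12502908 55.20922   ]]
[0.4, 0.3, 0.25] [[227.1994675  488.17253091]] [[150.00432549  83.78073217]]
[0.5, 0.2, 0.3] [[206.18310536 350.35628467]] [[205.20736916  66.07047029]]
```

```bash
python3 -m crank '[[0,0,0,0,-20,45,-1],[0,0,0,0,-20,45,-1],[0,0,0,0,-20,45,-1],[0,0,0,0,-20,45,-1],[0,0,0,0,-45,0,-1],[0,0,0,0,-45,0,-1],[0,0,0,5,-45,0,-1],[0,0,0,5,-45,0,-1],[0,0,0,5,-45,0,-1]]' 20
```

```text
time_s: 2.4
ee_pos: [0.2431, 0.3283, 0.4304]
tool_rot: [-0.407, 0.578, -0.578, 0.407]
force: [0.7, -0.8, 0.3]
width: 0.0853
```

```bash
python3 -m crank '[[0,0,-0.12,25,-38,0,-1],[0,0,-0.12,25,-38,0,-1],[0,0,-0.12,25,-38,0,-1],[0,0,-0.12,25,-38,0,-1],[0,0,-0.12,30,-38,0,-1],[0,0,-0.12,30,-38,0,-1],[0,0,-0.12,30,-30,-20,-1],[0,0,-0.12,30,-30,-20,-1],[0,0,-0.12,30,-20,-30,0],[0,0,0,30,0,-30,0]]' && python3 - <<'E'
from h import *
im=eyes.read_camera("wrist");cv2.imwrite("pics/w1.png",im)
print(manip.sense()["joint_positions"])
E
```

```text
time_s: 3.4
ee_pos: [0.5242, 0.0196, 0.3299]
tool_rot: [-0.049, 0.705, -0.705, 0.05]
force: [-0.1, 0.6, -0.5]
width: 0.0591
[ 4.11893786e-01  7.50265801e-02 -1.89631113e-01 -1.28916960e-03
 -1.31310203e+00 -2.69340930e-01]
```

View pics/w1.png

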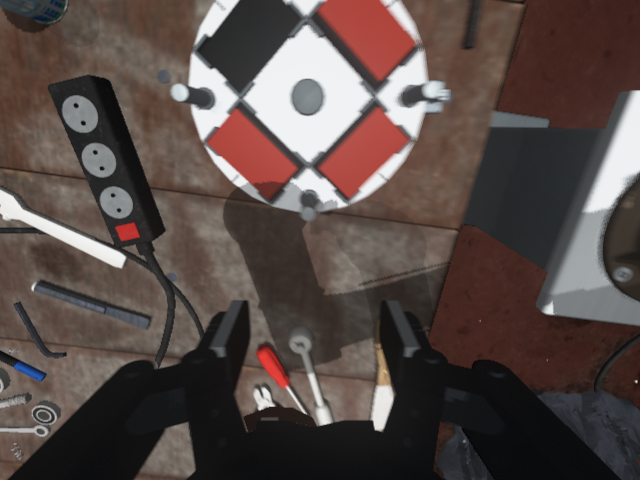

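```bash
python3 - <<'E'
from h import *
from scipy.optimize import least_squares
c=eyes.calibration("wrist");print(np.round(c["world_from_camera"],4))
print(ray("wrist",(307,96),.055),ray("wrist",(307,96),.05),ray("wrist",(309,201),.12),ray("wrist",(179,93),.12))
im=cv2.imread("pics/w1.png")
for ax in((.545,-.093),):
  for a in(8.5,98.5,-171.5):
    p=[ax[0]+.115*np.cos(np.radians(a)),ax[1]+.115*np.sin(np.radians(a)),.12];print(a,proj("wrist",p))
# plate rim fit z .042
cv2.imwrite("pics/w1z.png",cv2.resize(im[0:230,160:470],None,fx=2.5,fy=2.5,interpolation=cv2.INTER_CUBIC))
E
```

```text
[[-0.99   -0.1306 -0.0539  0.5372]
 [-0.141   0.936   0.3226 -0.0641]
 [ 0.0083  0.327  -0.945   0.4448]
 [ 0.      0.      0.      1.    ]]
[ 0.54563492 -0.09173364  0.055     ] [ 0.54574346 -0.09208845  0.05      ] [0.52969265 0.00576767 0.12      ] [ 0.65560974 -0.07363041  0.12      ]
8.5 [[175.41433007  89.52351921]]
98.5 [[308.63417102 216.02752677]]
-171.5 [[438.06293071  87.77795665]]
```

View pics/w1z.png

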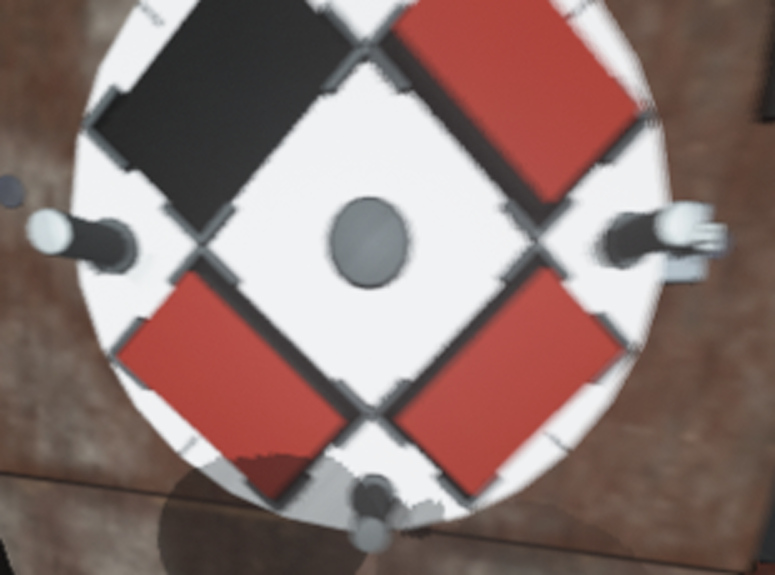

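```bash
python3 -m crank '[[0,0,0,4,2,-40,0.2],[0,0,0,0,0,-40,0.2],[0,0,0,0,0,-30,0.2],[0,0,0,0,0,0,0.2]]' && python3 - <<'E'
from h import *
im=eyes.read_camera("wrist");cv2.imwrite("pics/w2.png",im)
E
```

```text
time_s: 3.85
ee_pos: [0.5247, 0.0236, 0.2164]
tool_rot: [0.054, -0.705, 0.706, -0.049]
force: [-0.5, -0.8, 0.9]
width: 0.0343
```

View pics/w2.png

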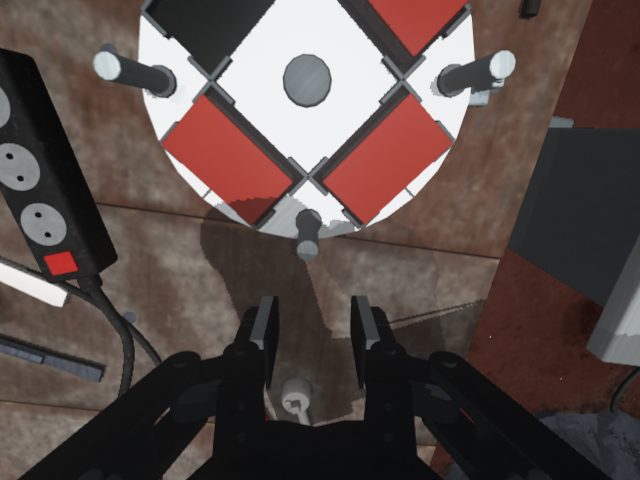

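```bash
python3 - <<'E'
from h import *
print(ray("wrist",(307,249),.12),ray("wrist",(307,80),.05),ray("wrist",(107,65),.12),ray("wrist",(502,64),.12), manip.sense()["ee_pos"])
E
```

```text
[0.52989448 0.0203012  0.12      ] [ 0.54677829 -0.09297685  0.05      ] [ 0.6610257  -0.07619104  0.12      ] [ 0.4328856  -0.11031131  0.12      ] [0.52634094 0.02387281 0.21928883]
```

```bash
python3 -m crank '[[0,0,0,3,-3,-30,0.2],[0,0,0,0,0,-40,0.2],[0,0,0,0,0,-39,0.2],[0,0,0,0,0,0,0.2]]' && python3 - <<'E'
from h import *
im=eyes.read_camera("wrist");cv2.imwrite("pics/w3.png",im)
im=eyes.read_camera("side");cv2.imwrite("pics/s3.png",im)
print(manip.sense()["ee_pos"],manip.sense()["force"])
E
```

```text
time_s: 4.3
ee_pos: [0.5286, 0.0208, 0.1092]
tool_rot: [0.053, -0.705, 0.706, -0.05]
force: [0.1, -0.7, 0.4]
width: 0.0338
[0.53153587 0.02158615 0.11340541] [ 0.74696765 -0.31355521  0.02847681]
```

View pics/w3.png

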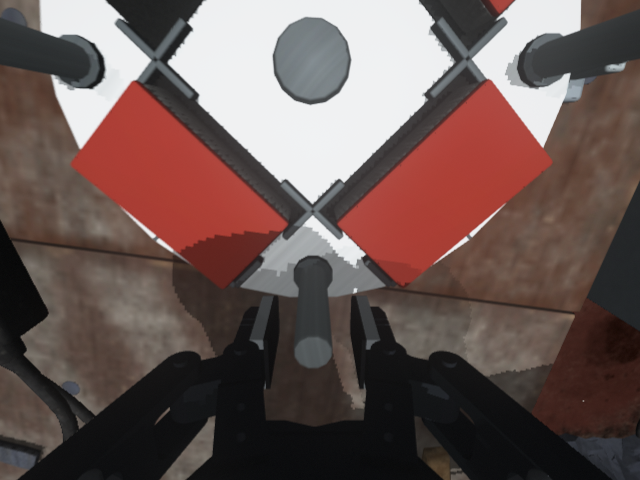

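View pics/s3.png

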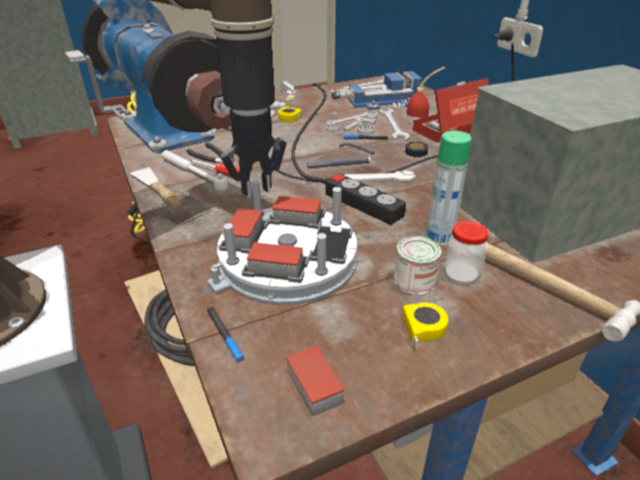

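```bash
python3 - <<'E'
import numpy as np
a0=np.radians(98.5)
a=a0-0.1*np.arange(25);p=115*np.c_[np.cos(a),np.sin(a)]
r=np.round(p);d=np.diff(r,axis=0).astype(int);print(d.tolist())
for i in(8,16,24):print(i,(p[i]/1000+[.5465,-.093]).round(4), np.degrees(a[i]))
E
```

```text
[[11, 1], [12, 0], [11, -1], [12, -3], [11, -3], [10, -5], [10, -5], [10, -7], [9, -7], [8, -8], [7, -9], [6, -10], [5, -10], [4, -11], [3, -11], [2, -11], [1, -12], [0, -11], [-2, -12], [-3, -11], [-3, -11], [-5, -10], [-6, -10], [-7, -9]]
8 [ 0.6162 -0.0016] 52.66337638953414
16 [ 0.6607 -0.0793] 6.826752779068284
24 [ 0.6359 -0.1654] -39.00987083139759
```

```bash
python3 -m crank '[[0,0,-0.1,11,1,-2,0.2],[0,0,-0.1,12,0,0,0.2],[0,0,-0.1,11,-1,0,0.2],[0,0,-0.1,12,-3,0,0.2],[0,0,-0.1,11,-3,0,0.2],[0,0,-0.1,10,-5,0,0.2],[0,0,-0.1,10,-5,0,0.2],[0,0,-0.1,10,-7,0,0.2]]' && python3 - <<'E'
from h import *
im=eyes.read_camera("wrist");cv2.imwrite("pics/w4.png",im)
E
```

```text
time_s: 5.2
ee_pos: [0.6181, -0.0016, 0.1127]
tool_rot: [0.229, 0.67, -0.669, -0.228]
force: [-3.1, 0.1, -0.4]
width: 0.0342
```

View pics/w4.png

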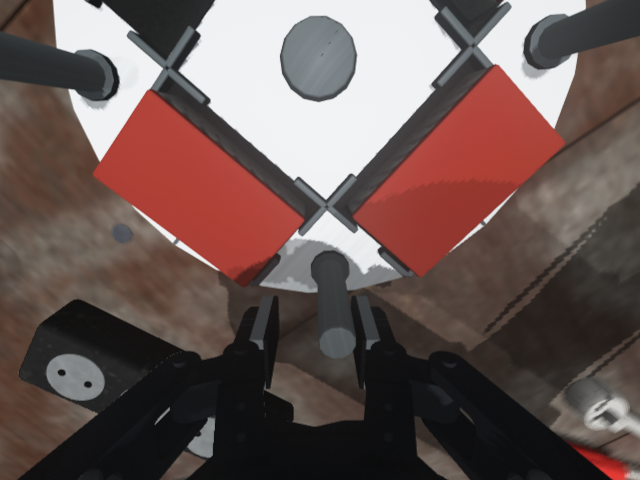

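```bash
python3 -m crank '[[0,0,-0.1,9,-7,0,0.2],[0,0,-0.1,8,-8,0,0.2],[0,0,-0.1,7,-9,0,0.2],[0,0,-0.1,6,-10,0,0.2],[0,0,-0.1,5,-10,0,0.2],[0,0,-0.1,4,-11,0,0.2],[0,0,-0.1,3,-11,0,0.2],[0,0,-0.1,2,-11,0,0.2]]' && python3 -m crank '[[0,0,-0.1,1,-12,0,0.2],[0,0,-0.1,0,-11,0,0.2],[0,0,-0.1,-2,-12,0,0.2],[0,0,-0.1,-3,-11,0,0.2],[0,0,-0.1,-3,-11,0,0.2],[0,0,-0.1,-5,-10,0,0.2],[0,0,-0.1,-6,-10,0,0.2],[0,0,0,0,0,0,0.2],[0,0,0,0,0,0,0.2]]' && python3 - <<'E'
from h import *
im=eyes.read_camera("wrist");cv2.imwrite("pics/w5.png",im)
print(manip.sense())
E
```

```text
time_s: 6.05
ee_pos: [0.6622, -0.0784, 0.1126]
tool_rot: [0.471, 0.529, -0.527, -0.47]
force: [-1.8, 2.9, -1.1]
width: 0.0342
time_s: 6.95
ee_pos: [0.6444, -0.1558, 0.1118]
tool_rot: [0.623, 0.337, -0.335, -0.621]
force: [-0.7, 0.5, -0.2]
width: 0.0341
{'time_s': 7.0, 'joint_positions': array([ 5.69025414e-02,  4.47861149e-01, -1.88539625e-01,  5.98944928e-04,
       -9.31521374e-01, -2.20752532e+00]), 'joint_velocities': array([ 0.00390408,  0.01160215, -0.00837179, -0.00257102,  0.00549391,
       -0.01092435]), 'tau': array([-2.72270981e-01, -6.10163641e+01,  2.50945884e+01,  5.94074875e+00,
       -2.10230722e-02, -2.21256085e-02]), 'ee_pos': array([ 0.64433916, -0.15557732,  0.11134168]), 'tool_rot': array([ 0.6225938 ,  0.33715813, -0.33546262, -0.62142271]), 'force': array([ 1.09308012,  0.10197395, -0.01686446]), 'moment': array([ 0.00682211,  0.03680053, -0.02108435]), 'width': 0.0339161362391387}
```

View pics/w5.png

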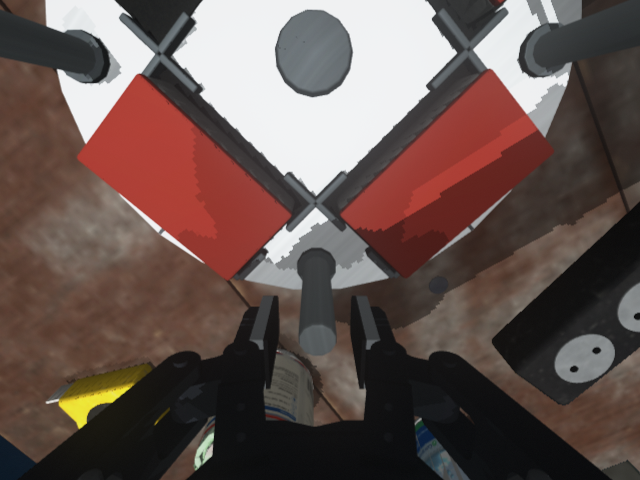

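```bash
python3 -m crank '[[0,0,0,0,0,30,0.2],[0,0,0,0,0,50,0.2],[0,0,0.12,-15,-10,50,-0.5],[0,0,0.14,-20,-20,20,-1],[0,0,0.14,-20,-20,0,-1],[0,0,0.14,-20,-20,0,-1],[0,0,0.14,-20,-20,0,-1],[0,0,0.14,-20,-20,0,-1],[0,0,0.14,-20,-20,0,-1],[0,0,0.14,-20,-20,0,-1]]' && python3 - <<'E'
from h import *
for n in("scene","side"):
    im=eyes.read_camera(n);cv2.imwrite(f"pics/{n}6.png",im)
a=cv2.imread("pics/scene6.png")[200:400,200:450]
cv2.imwrite("pics/sc6.png",cv2.resize(a,None,fx=2.9,fy=2.9,interpolation=cv2.INTER_CUBIC))
E
```

```text
time_s: 8.0
ee_pos: [0.4887, -0.3057, 0.2574]
tool_rot: [0.353, 0.613, -0.613, -0.352]
force: [0.2, 0.4, -0.6]
width: 0.0853
```

View pics/sc6.png

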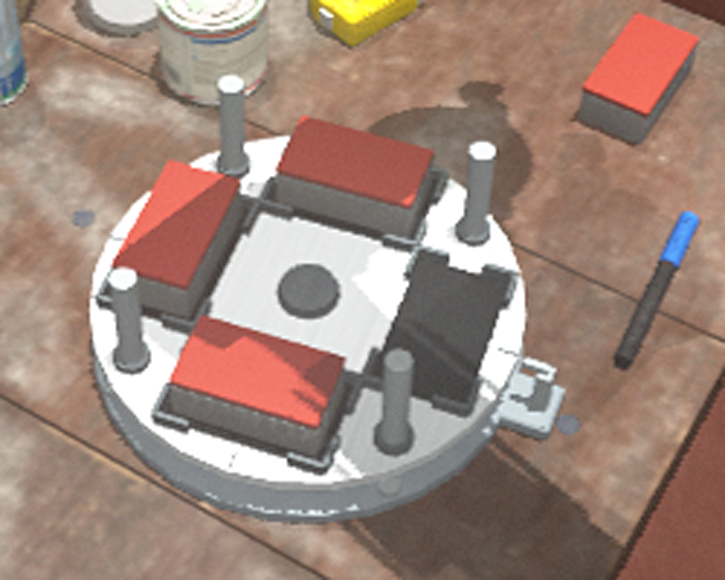

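View pics/side6.png

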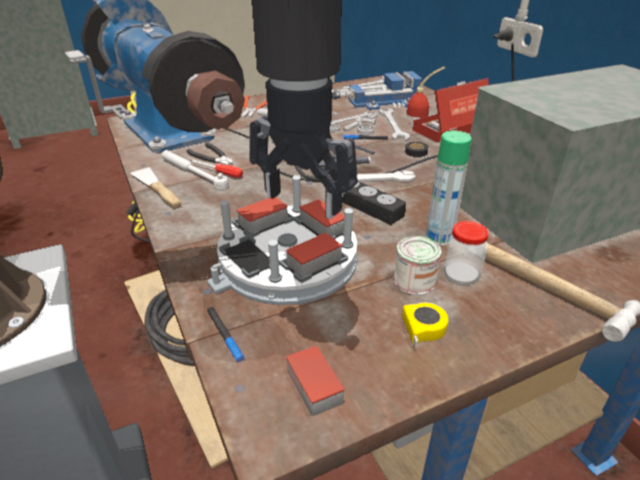

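```bash
python3 -m crank '[[0,0,0.14,-5,0,0,-1],[0,0,0.14,-5,0,0,-1],[0,0,0.14,-5,0,0,-1],[0,0,0.14,-5,0,0,-1],[0,0,0.14,-5,0,0,-1],[0,0,0.14,-5,0,0,-1],[0,0,0.14,0,0,0,-1],[0,0,0.08,0,0,0,-1],[0,0,0,0,0,0,-1]]' && python3 - <<'E'
from h import *
from scipy.spatial.transform import Rotation as R
im=eyes.read_camera("wrist");cv2.imwrite("pics/w7.png",im)
s=manip.sense();M=R.from_quat(s["tool_rot"]).as_matrix();print(np.degrees(np.arctan2(M[1,0],M[0,0])),M[:,1],s["ee_pos"])
r=eyes.regions_of("wrist","block_center");print([(d["confidence"],d["at"]) for d in r])
im=im.astype(int);m=((im[...,2]>120)&(im[...,1]<90)&(im[...,0]<90)&(im[...,2]>2*im[...,1])).astype(np.uint8)
for c in sorted(cv2.findContours(m,0,2)[0],key=cv2.contourArea)[-3:]:
    W=np.array([ray("wrist",q[0],.034)[:2] for q in c]);print(cv2.boundingRect(c),cv2.minAreaRect((W*1000).astype(np.float32)))
E
```

```text
time_s: 9.0
ee_pos: [0.4597, -0.3048, 0.257]
tool_rot: [0.003, -0.707, 0.707, -0.003]
force: [-0.3, 1.1, -0.1]
width: 0.0855
-179.6964713355579 [ 7.53425545e-04 -3.90117407e-04 -9.99999640e-01] [ 0.45966061 -0.30485268  0.25691079]
[(0.95, [315.0, 111.0])]
(168, 325, 10, 9) ((625.559326171875, -164.1722869873047), (14.650270462036133, 7.2162957191467285), 49.093502044677734)
(217, 313, 44, 46) ((554.3473510742188, -153.22650146484375), (54.478546142578125, 53.97268295288086), 11.14120101928711)
(290, 66, 53, 100) ((457.0850524902344, -397.0986633300781), (88.7317886352539, 49.1475715637207), 89.49102783203125)
```

View pics/w7.png

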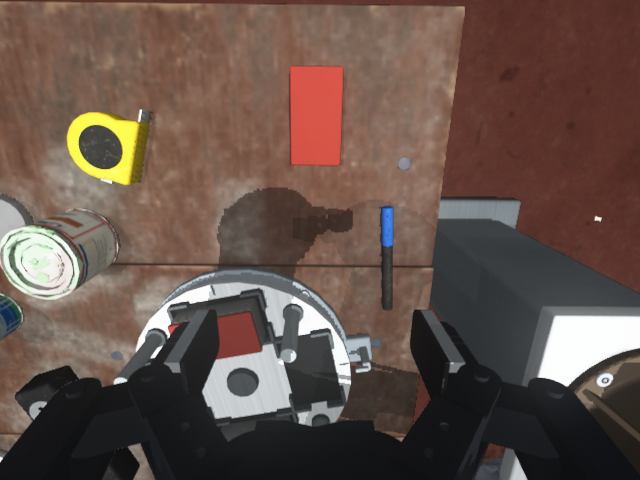

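```bash
python3 -m crank '[[0,0,0,-3,-31,-30,-1],[0,0,0,0,-31,-35,-1],[0,0,0,0,-30,-40,-1],[0,0,0,0,0,-45,-1],[0,0,0,0,0,-45,-1],[0,0,0,0,0,-20,-1],[0,0,0,0,0,-15,-1],[0,0,0,0,0,-5,-1]]' && python3 -m crank '[[0,0,0,0,0,0,-0.2],[0,0,0,0,0,0,0],[0,0,0,0,0,0,0.3],[0,0,0,0,0,0,0.6],[0,0,0,0,0,0,0.6]]' 40 && python3 - <<'E'
from h import *
im=eyes.read_camera("side");cv2.imwrite("pics/s8.png",cv2.resize(im[240:440,200:450],None,fx=2.9,fy=2.9,interpolation=cv2.INTER_CUBIC))
im=eyes.read_camera("wrist");cv2.imwrite("pics/w8.png",im)
E
```

```text
time_s: 9.9
ee_pos: [0.4554, -0.3967, 0.0194]
tool_rot: [-0.003, 0.708, -0.707, 0.0]
force: [-0.2, 0.4, -0.0]
width: 0.0856
time_s: 10.4
ee_pos: [0.4571, -0.3976, 0.0228]
tool_rot: [0.001, -0.707, 0.708, -0.003]
force: [1.2, 1.4, 6.2]
width: 0.0495
```

View pics/s8.png

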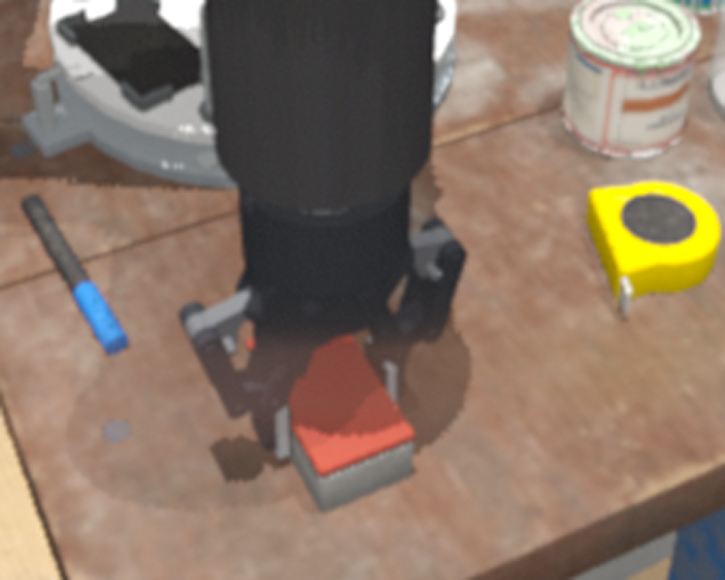

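View pics/w8.png

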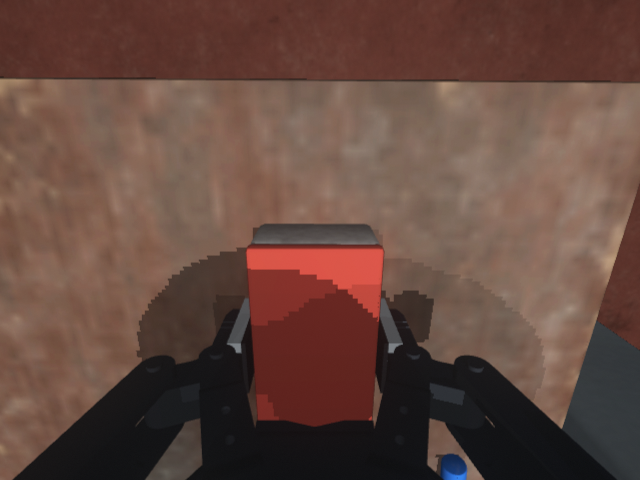

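```bash
python3 -m crank '[[0,0,0,0,0,20,0.6],[0,0,0,0,0,40,0.6],[0,0,0,0,0,40,0.6],[0,0,0,0,0,40,0.6],[0,0,0,0,0,40,0.6],[0,0,0,0,20,20,0.6],[0,0,0,0,20,0,0.6]]' 40 && python3 - <<'E'
from h import *
p=np.array([(231,84),(482,151),(398,358),(125,278)])/2.9+[200,200]
W=np.array([ray("scene",q,.12) for q in p]);print(W.mean(0),np.degrees(np.arctan2(*(W-W.mean(0))[:,1::-1].T)))
for n in("scene",):
    im=eyes.read_camera(n)
    cv2.imwrite("pics/sc9.png",cv2.resize(im[200:400,200:450],None,fx=3.2,fy=3,interpolation=cv2.INTER_CUBIC))
# overlay predicted nest rect onto scene for angles
u=cv2.resize(im[200:400,200:450],None,fx=3.2,fy=3,interpolation=cv2.INTER_CUBIC)
for a,ax,col in((-171.5,(.5465,-.093),(0,255,0)),(-171.5,(.545,-.091),(255,255,0))):
    t=np.radians(a);e=np.array([np.cos(t),np.sin(t)]);f=np.array([-e[1],e[0]])
    Q=[np.r_[np.array(ax)+e*(85+i*30)/1000+f*j*.05,.042] for i,j in((1,1),(1,-1),(-1,-1),(-1,1))]
    q=(proj("scene",Q)-[200,200])*[3.2,3];cv2.polylines(u,[q.astype(np.int32)],True,col,1)
    q=(proj("scene",np.r_[np.array(ax)+e*.157,.05])-[200,200])*[3.2,3];cv2.circle(u,tuple(int(v) for v in q[0]),3,col,-1)
cv2.imwrite("pics/sc9o.png",u)
E
```

```text
time_s: 11.2
ee_pos: [0.457, -0.3577, 0.2252]
tool_rot: [-0.0, -0.706, 0.708, -0.004]
force: [0.1, 0.4, -1.6]
width: 0.0495
[ 0.54356957 -0.08991476  0.12      ] [ -33.04125983 -123.23585246  146.84374825   57.18889434]
```

View pics/sc9o.png

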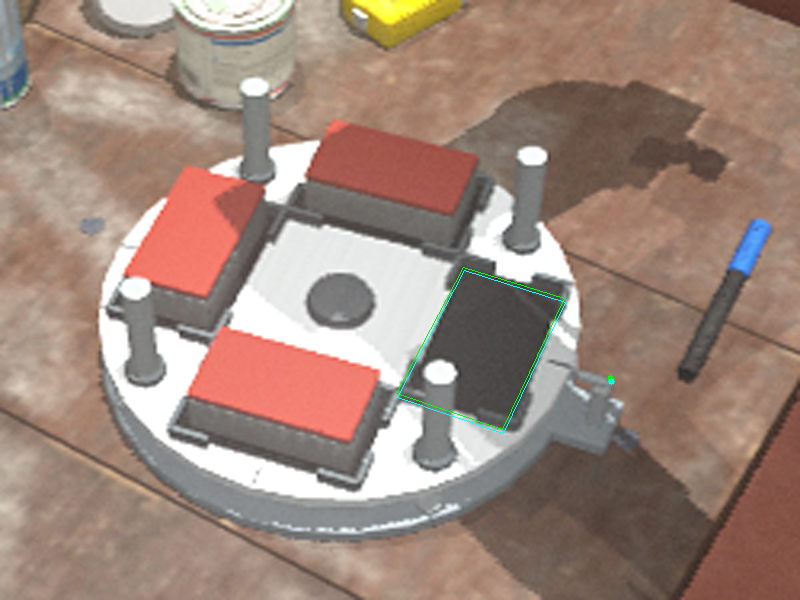

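```bash
python3 - <<'E'
from h import *
im=eyes.read_camera("scene");u=cv2.resize(im[270:370,320:420],None,fx=6,fy=6,interpolation=cv2.INTER_CUBIC)
im=eyes.read_camera("side");cv2.imwrite("pics/side10.png",im);v=cv2.resize(im[200:300,190:290],None,fx=6,fy=6,interpolation=cv2.INTER_CUBIC)
cv2.imwrite("pics/z10a.png",u);cv2.imwrite("pics/z10b.png",v)
E
```

```text
(no output)
```

View pics/z10a.png

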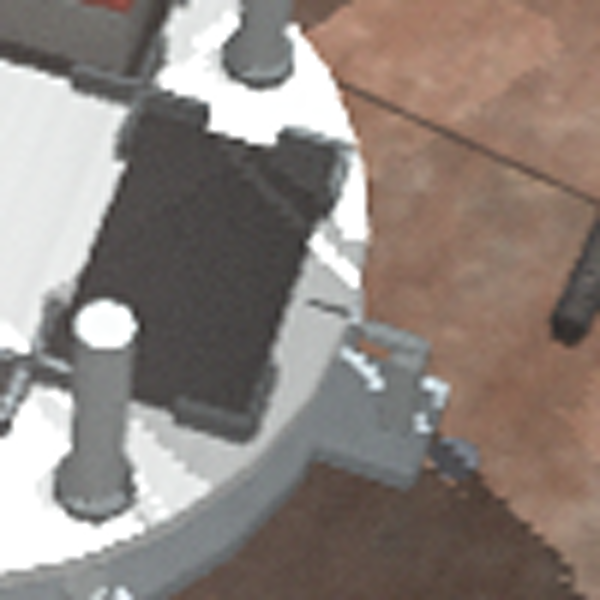

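View pics/z10b.png

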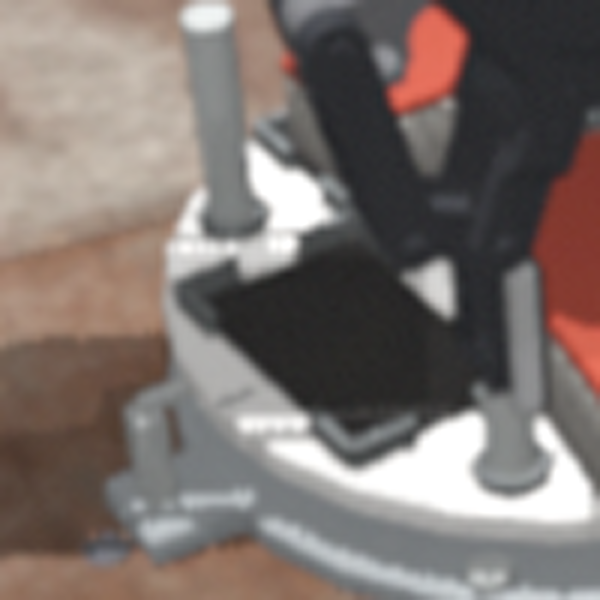

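```bash
python3 - <<'E'
from h import *
cs={"scene":np.array([.5438,-.0901]),"side":None}
dp=np.array([(134,31),(328,48),(68,136),(292,160)])/2.4+[200,170]
cs["side"]=np.mean([ray("side",q,.12) for q in dp],0)[:2]
# hub-based centres, at z 0.05
def an(n,p,z,c):
    q=ray(n,p,z)[:2]-c;return q.round(4),np.linalg.norm(q).round(4),np.degrees(np.arctan2(q[1],q[0])).round(2)
for c in (cs["scene"],np.array([.5465,-.093])):
  for p,z in(((308,300),.042),((350,315),.042),((353,330),.05),((425,350),.05)):
    print("scene",c,an("scene",np.array(p)/6+[320,270],z,c))
for c in (cs["side"],np.array([.5465,-.093])):
  for p,z in(((222,404),.042),((252,390),.042),((183,385),.05),((130,408),.05)):
    print("side",c,an("side",np.array(p)/6+[190,200],z,c))
E
```

```text
scene [ 0.5438 -0.0901] (array([-0.1167, -0.0253]), np.float64(0.1194), np.float64(-167.78))
scene [ 0.5438 -0.0901] (array([-0.1294, -0.027 ]), np.float64(0.1322), np.float64(-168.22))
scene [ 0.5438 -0.0901] (array([-0.1345, -0.0173]), np.float64(0.1356), np.float64(-172.66))
scene [ 0.5438 -0.0901] (array([-0.1549, -0.022 ]), np.float64(0.1565), np.float64(-171.93))
scene [ 0.5465 -0.093 ] (array([-0.1194, -0.0224]), np.float64(0.1214), np.float64(-169.39))
scene [ 0.5465 -0.093 ] (array([-0.1321, -0.0241]), np.float64(0.1343), np.float64(-169.66))
scene [ 0.5465 -0.093 ] (array([-0.1372, -0.0144]), np.float64(0.1379), np.float64(-174.0))
scene [ 0.5465 -0.093 ] (array([-0.1576, -0.0191]), np.float64(0.1588), np.float64(-173.1))
side [ 0.54319133 -0.09732183] (array([-0.1264, -0.0238]), np.float64(0.1286), np.float64(-169.35))
side [ 0.54319133 -0.09732183] (array([-0.1163, -0.0211]), np.float64(0.1182), np.float64(-169.72))
side [ 0.54319133 -0.09732183] (array([-0.1363, -0.0203]), np.float64(0.1378), np.float64(-171.53))
side [ 0.54319133 -0.09732183] (array([-0.1533, -0.0243]), np.float64(0.1552), np.float64(-171.01))
side [ 0.5465 -0.093 ] (array([-0.1297, -0.0281]), np.float64(0.1327), np.float64(-167.78))
side [ 0.5465 -0.093 ] (array([-0.1197, -0.0254]), np.float64(0.1223), np.float64(-168.0))
side [ 0.5465 -0.093 ] (array([-0.1396, -0.0246]), np.float64(0.1417), np.float64(-170.0))
side [ 0.5465 -0.093 ] (array([-0.1566, -0.0286]), np.float64(0.1592), np.float64(-169.66))
```

```bash
python3 -m crank '[[0,0,0,0,40,25,0.6],[0,0,0,0,40,25,0.6],[0,0,0,0,45,0,0.6],[0,0,0,0,45,0,0.6],[0,0,0,0,45,0,0.6],[0,0,0,0,45,0,0.6],[0,0,0,0,40,0,0.6],[0,0,0,0,40,0,0.6],[0,0,0,0,30,0,0.6],[0,0,0,0,0,0,0.6]]' 40 && python3 - <<'E'
from h import *
im=eyes.read_camera("wrist");cv2.imwrite("pics/w11.png",im)
c=eyes.calibration("wrist");np.save("c11.npy",c,allow_pickle=True)
E
```

```text
time_s: 12.35
ee_pos: [0.4561, 0.0152, 0.271]
tool_rot: [-0.003, 0.707, -0.707, 0.003]
force: [1.8, -0.1, -1.7]
width: 0.0491
```

View pics/w11.png

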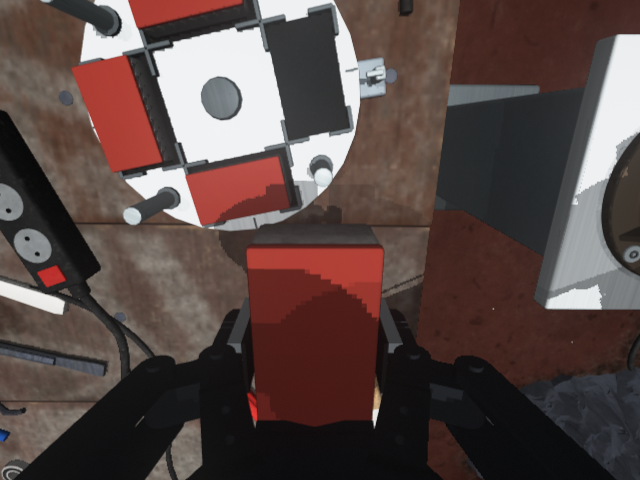

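```bash
python3 - <<'E'
from h import *
im=cv2.imread("pics/w11.png")
cv2.imwrite("pics/w11z.png",cv2.resize(im[0:140,200:400],None,fx=4,fy=4,interpolation=cv2.INTER_CUBIC))
E
```

```text
(no output)
```

View pics/w11z.png

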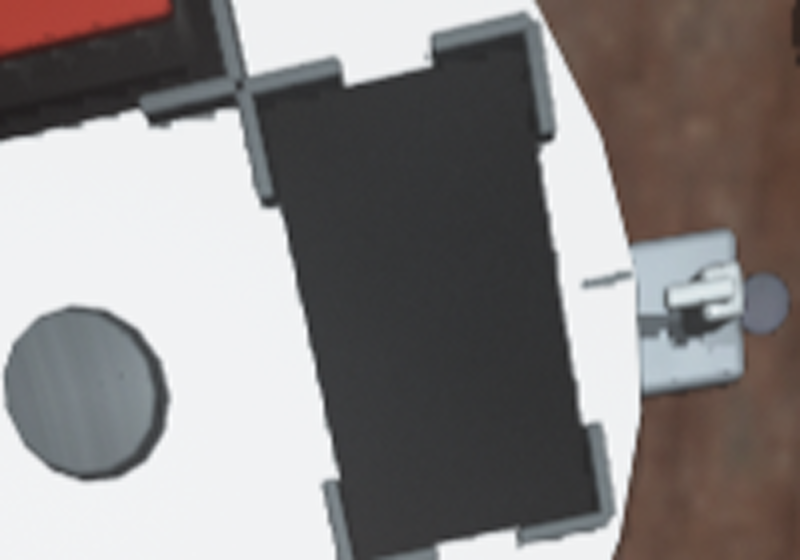

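```bash
python3 - <<'E'
from h import *
c=np.load("c11.npy",allow_pickle=True).item()
f=lambda p,z:ray("wrist",np.array(p)/4+[200,0],z,c)[:2]
hub=[f((82,390),.055),f((86,392),.05)];print(hub)
C=hub[0]
for p,z in(((585,284),.042),((630,274),.042),((672,296),.05),((738,285),.05)):
    q=f(p,z)-C;print(q.round(4),np.linalg.norm(q),np.degrees(np.arctan2(q[1],q[0])))
# nest outer corner stops: corners
Q=np.array([f(p,.042) for p in((285,205),(340,475),(545,135),(582,428))]);print(Q)
print(np.degrees(np.arctan2(*(Q[0]-Q[1])[::-1])),np.degrees(np.arctan2(*(Q[2]-Q[3])[::-1])))
for uv in((322,177),(136,215)):
    q=ray("wrist",uv,.12,c)[:2]-C;print(np.linalg.norm(q),np.degrees(np.arctan2(q[1],q[0])))
E
```

```text
[array([ 0.54098836, -0.09469166]), array([ 0.54135791, -0.09460588])]
[-0.1157 -0.0246] 0.11825654410158867 -167.98499311251155
[-0.126  -0.0268] 0.12886208077911557 -167.99732530405632
[-0.1349 -0.0212] 0.13659211778226363 -171.05600240383885
[-0.1498 -0.0236] 0.15167879294236886 -171.04033014569765
[[ 0.49462871 -0.13502422]
 [ 0.48321669 -0.07702412]
 [ 0.43552423 -0.14951127]
 [ 0.42483175 -0.08811712]]
-78.86874733760968 -80.12038663464809
0.11154816258048592 146.07784315546223
0.11244723828390511 57.29154374715966
```

```bash
python3 -m crank '[[0,0,0,0,-46,0,0.6],[0,0,0,0,-46,0,0.6],[0,0,0,0,-46,0,0.6],[0,0,0,0,-46,0,0.6],[0,0,0,0,-46,0,0.6],[0,0,0,0,-46,0,0.6],[0,0,0,0,-46,0,0.6],[0,0,0,0,-46,-10,0.6],[0,0,0,0,-44,-30,0.6],[0,0,0,0,0,-45,0.6]]' 40 && python3 -m crank '[[0,0,0,0,0,-45,0.6],[0,0,0,0,0,-45,0.6],[0,0,0,0,0,-40,0.6],[0,0,0,0,0,-20,0.6],[0,0,0,0,0,-10,0.6],[0,0,0,0,0,0,0.6]]'
```

```text
time_s: 13.4
ee_pos: [0.4559, -0.4029, 0.1884]
tool_rot: [-0.001, -0.706, 0.708, -0.002]
force: [0.9, 1.1, -4.1]
width: 0.0493
time_s: 14.0
ee_pos: [0.4547, -0.397, 0.0266]
tool_rot: [-0.003, 0.708, -0.707, 0.001]
force: [-0.7, 0.3, -1.7]
width: 0.0495
```

```bash
python3 -m crank '[[0,0,0,0,0,-2,0.6],[0,0,0,0,0,0,0.6]]'; python3 -m crank '[[0,0,0,0,0,-2,0.6],[0,0,0,0,0,0,0.6]]'
```

```text
time_s: 14.2
ee_pos: [0.4568, -0.3971, 0.0275]
tool_rot: [0.001, -0.707, 0.707, -0.003]
force: [0.2, 0.0, -2.1]
width: 0.0494
time_s: 14.4
ee_pos: [0.4564, -0.3966, 0.0249]
tool_rot: [0.002, -0.707, 0.707, -0.003]
force: [-0.6, -0.1, -1.9]
width: 0.0494
```

```bash
python3 -m crank '[[0,0,0,0,0,-2,0.6],[0,0,0,0,0,0,0.6]]'
```

```text
time_s: 14.6
ee_pos: [0.4566, -0.3966, 0.0229]
tool_rot: [0.002, -0.707, 0.707, -0.003]
force: [-0.3, 0.7, 3.1]
width: 0.0492
```

```bash
python3 -m crank '[[0,0,0,0,0,0,0],[0,0,0,0,0,0,-0.6],[0,0,0,0,0,0,-0.6],[0,0,0,0,0,40,-0.6],[0,0,0,0,0,50,-0.4],[0,0,0,5,20,50,0],[0,0,-0.145,10,35,45,0.2],[0,0,-0.145,11,35,0,0.2],[0,0,-0.145,0,30,0,0.2],[0,0,-0.145,0,0,0,0.2]]' 20 && python3 - <<'E'
from h import *
im=eyes.read_camera("wrist");cv2.imwrite("pics/w12.png",im)
np.save("c12.npy",eyes.calibration("wrist"),allow_pickle=True)
E
```

```text
time_s: 15.6
ee_pos: [0.4804, -0.28, 0.1978]
tool_rot: [0.202, 0.678, -0.678, -0.201]
force: [0.1, -1.5, -0.8]
width: 0.0346
```

View pics/w12.png

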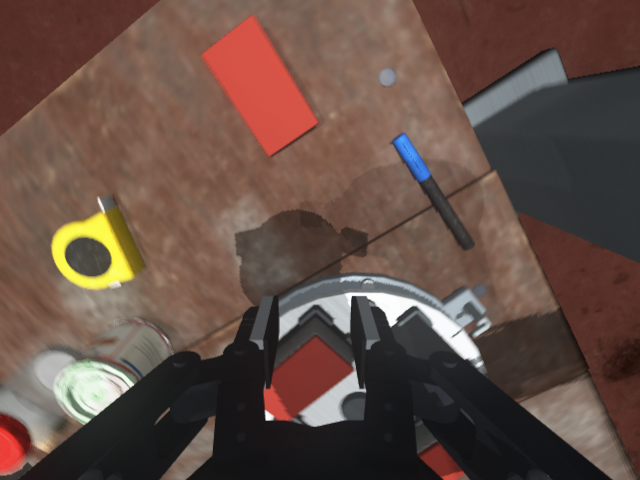

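```bash
python3 -m crank '[[0,0,0,1,46,0,0.2],[0,0,0,1,45,-10,0.2],[0,0,0,0,0,0,0.2]]' 20 && python3 - <<'E'
from h import *
im=eyes.read_camera("wrist");cv2.imwrite("pics/w13.png",im)
np.save("c13.npy",eyes.calibration("wrist"),allow_pickle=True)
E
```

```text
time_s: 15.95
ee_pos: [0.4817, -0.1885, 0.1863]
tool_rot: [0.198, 0.679, -0.679, -0.199]
force: [0.2, -0.9, -0.3]
width: 0.034
```

View pics/w13.png

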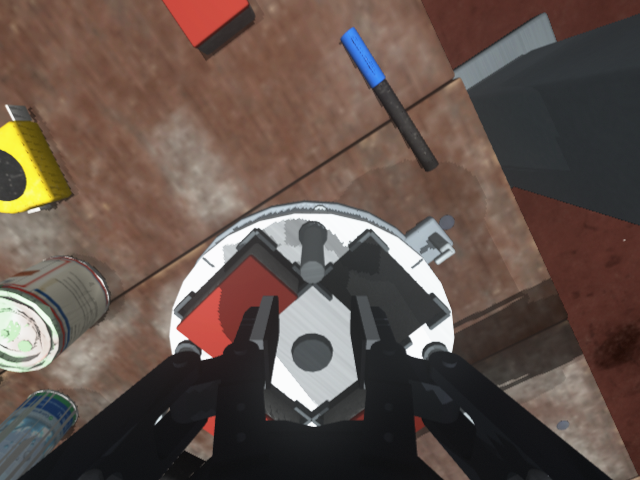

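```bash
python3 -m crank '[[0,0,0,0,0,-40,0.2],[0,0,0,0,0,-34,0.2],[0,0,0,0,0,0,0.4],[0,0,0,0,0,0,0.6],[0,0,0,0,0,0,0.8],[0,0,0,0,0,0,0.8],[0,0,0,0,0,0,0.8]]' 20 && python3 - <<'E'
from h import *
im=eyes.read_camera("wrist");cv2.imwrite("pics/w14.png",im)
s=manip.sense();print(s["ee_pos"],s["force"],s["width"])
E
```

```text
time_s: 16.7
ee_pos: [0.4814, -0.1921, 0.1136]
tool_rot: [-0.2, -0.678, 0.678, 0.201]
force: [-4.5, -3.1, -6.4]
width: 0.015
[ 0.48140573 -0.19217232  0.11360137] [-4.98518528 -3.85814838 -7.28982717] 0.015224529802104404
```

View pics/w14.png

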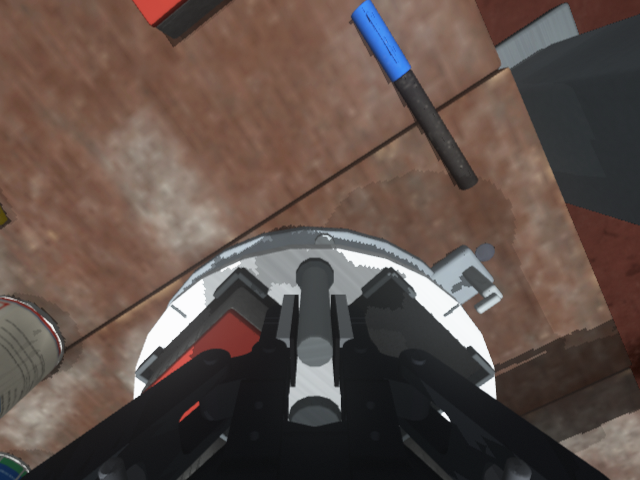

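```bash
python3 -m crank '[[0,0,-0.03,-2.5,1.6,0,0.8],[0,0,-0.03,-2.7,1.8,0,0.8],[0,0,0,0,0,0,0.8],[0,0,0,0,0,0,0.8]]' 20 && python3 - <<'E'
from h import *
im=eyes.read_camera("wrist");cv2.imwrite("pics/w15.png",im)
np.save("c15.npy",eyes.calibration("wrist"),allow_pickle=True)
s=manip.sense();print(s["ee_pos"],s["force"],s["width"])
cv2.imwrite("pics/w15z.png",cv2.resize(im[220:360,380:560],None,fx=4,fy=4,interpolation=cv2.INTER_CUBIC))
E
```

```text
time_s: 17.15
ee_pos: [0.4762, -0.1886, 0.1136]
tool_rot: [-0.22, -0.672, 0.672, 0.221]
force: [-5.0, -1.7, -6.3]
width: 0.015
[ 0.476168   -0.18861691  0.11358962] [-4.86048885 -1.8911569  -6.73682271] 0.015406452430068655
```

View pics/w15z.png

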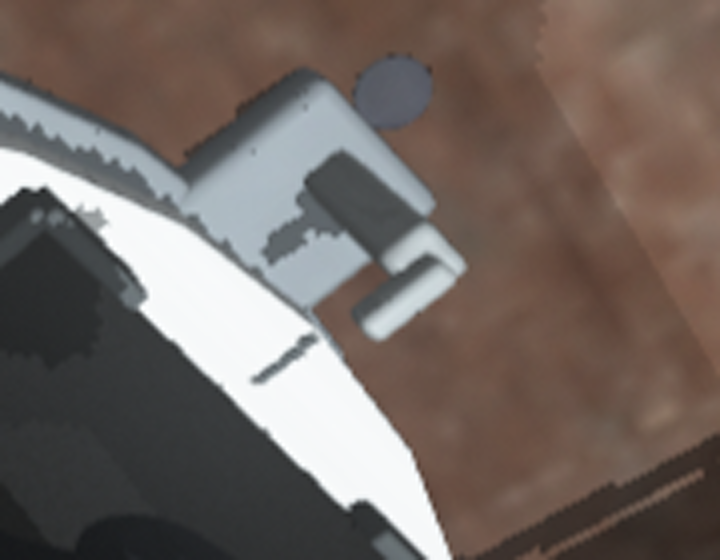

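```bash
python3 - <<'E'
from h import *
c=np.load("c15.npy",allow_pickle=True).item()
f=lambda p,z:ray("wrist",np.array(p)/4+[380,220],z,c)[:2]
t=[f(p,.042) for p in((255,380),(315,338))];b=[f(p,.05) for p in((368,320),(445,265))]
print(t,b)
for C in((.5465,-.093),(.541,-.0947),(.544,-.094)):
    print(C,[round(np.degrees(np.arctan2(*(q-C)[::-1])),2) for q in t+b])
d=t[1]-t[0];print(np.degrees(np.arctan2(*d[::-1])),np.degrees(np.arctan2(*(b[1]-b[0])[::-1])))
E
```

```text
[array([ 0.42614675, -0.11356148]), array([ 0.41454969, -0.1146087 ])] [array([ 0.40691773, -0.11847272]), array([ 0.39310788, -0.11991925])]
(0.5465, -0.093) [np.float64(-170.31), np.float64(-170.7), np.float64(-169.66), np.float64(-170.05)]
(0.541, -0.0947) [np.float64(-170.67), np.float64(-171.05), np.float64(-169.95), np.float64(-170.32)]
(0.544, -0.094) [np.float64(-170.58), np.float64(-170.95), np.float64(-169.88), np.float64(-170.25)]
-174.84017919476435 -174.02029375310266
```

```bash
python3 -m crank '[[0,0,0,0,0,0,0.6],[0,0,0,0,0,0,0.3],[0,0,0,0,0,0,0.2],[0,0,0,0,0,0,0.2]]' 20 && python3 - <<'E'
from h import *
im=eyes.read_camera("wrist");cv2.imwrite("pics/w16.png",im)
np.save("c15.npy",eyes.calibration("wrist"),allow_pickle=True)
s=manip.sense();print(s["ee_pos"],s["force"],s["width"])
cv2.imwrite("pics/w16z.png",cv2.resize(im[220:360,380:560],None,fx=4,fy=4,interpolation=cv2.INTER_CUBIC))
E
```

```text
time_s: 17.6
ee_pos: [0.4784, -0.1884, 0.1142]
tool_rot: [0.221, 0.672, -0.672, -0.219]
force: [0.4, 1.0, -0.5]
width: 0.0343
[ 0.4781254  -0.18832906  0.11396381] [-0.88232582 -1.34622518 -0.09181756] 0.033775040251414645
```

View pics/w16z.png

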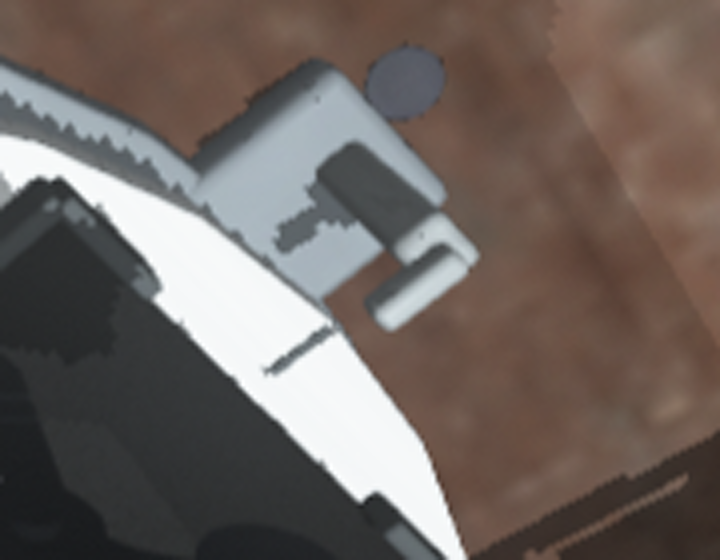

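View pics/w16.png

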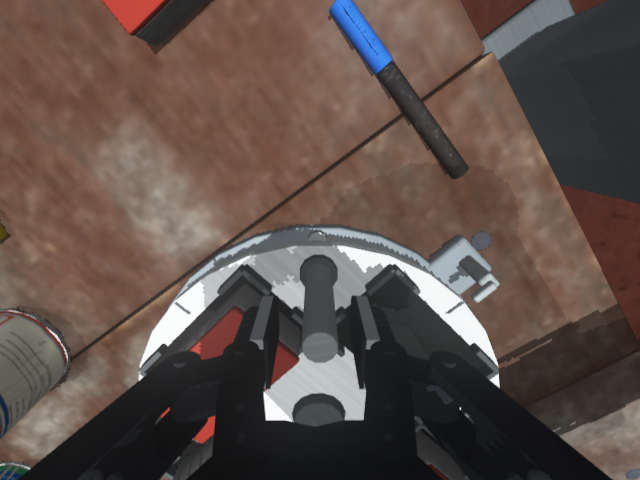

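```bash
python3 -m crank '[[0,0,0,0,0,40,0.2],[0,0,0,0,0,50,0],[0,0,0.14,-10,-40,10,-0.8],[0,0,0.14,-11,-45,0,-1],[0,0,0.14,0,-45,0,-1],[0,0,0.14,0,-30,0,-1],[0,0,0.08,0,0,0,-1],[0,0,0,0,0,0,-1]]' && python3 - <<'E'
from h import *
from scipy.spatial.transform import Rotation as R
im=eyes.read_camera("wrist");cv2.imwrite("pics/w17.png",im)
s=manip.sense();M=R.from_quat(s["tool_rot"]).as_matrix();print(np.degrees(np.arctan2(M[1,0],M[0,0])),s["ee_pos"])
im=im.astype(int);m=((im[...,2]>90)&(im[...,2]>2.2*im[...,1])&(im[...,2]>2.2*im[...,0])).astype(np.uint8);m[260:]=0
c=max(cv2.findContours(m,0,2)[0],key=cv2.contourArea)
W=np.array([ray("wrist",q[0],.034)[:2] for q in c]);print(cv2.boundingRect(c),cv2.minAreaRect((W*1000).astype(np.float32)))
E
```

```text
time_s: 18.45
ee_pos: [0.4571, -0.3444, 0.2129]
tool_rot: [-0.004, -0.707, 0.707, 0.004]
force: [-0.2, 0.7, -0.1]
width: 0.0852
179.30919597986426 [ 0.45716219 -0.34382465  0.21300047]
(285, 111, 59, 105) ((454.72369384765625, -395.83892822265625), (49.04196548461914, 88.55429077148438), 0.2098950296640396)
```

View pics/w17.png

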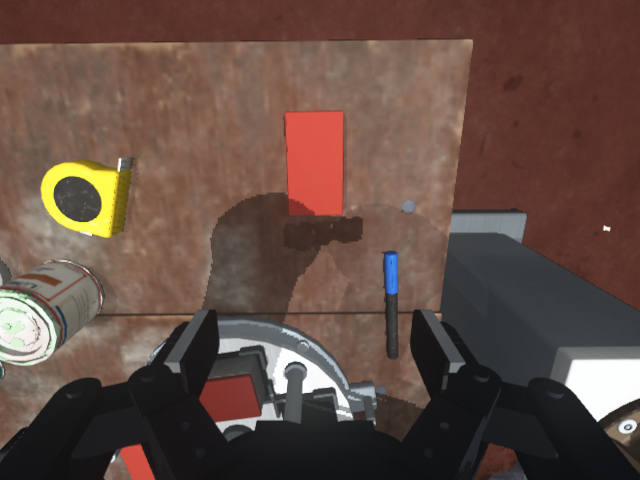

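```bash
python3 -m crank '[[0,0,0.012,-1,-27,-40,-1],[0,0,0,0,-26,-45,-1],[0,0,0,0,0,-45,-1],[0,0,0,0,0,-30,-1],[0,0,0,0,0,-20,-1],[0,0,0,0,0,-9,-0.2],[0,0,0,0,0,0,0.1],[0,0,0,0,0,0,0.4],[0,0,0,0,0,0,0.6],[0,0,0,0,0,0,0.6]]' 40
```

```text
time_s: 19.5
ee_pos: [0.4568, -0.3956, 0.027]
tool_rot: [0.0, -0.707, 0.707, -0.002]
force: [0.4, -0.1, -2.8]
width: 0.0493
```

```bash
python3 -m crank '[[0,0,0,0,0,20,0.6],[0,0,0,0,0,40,0.6],[0,0,0,0,0,40,0.6],[0,0,0,0,10,45,0.6],[0,0,0,0,45,45,0.6],[0,0,0,0,45,45,0.6],[0,0,0,0,45,10,0.6],[0,0,0,0,45,0,0.6],[0,0,0,0,45,0,0.6],[0,0,0,0,45,0,0.6]]' 40 && python3 -m crank '[[0,0,0,0,45,0,0.6],[0,0,0,0,45,0,0.6],[0,0,0,0,30,0,0.6],[0,0,0,0,20,0,0.6],[0,0,0,0,0,0,0.6],[0,0,0,0,0,0,0.6]]' && python3 - <<'E'
from h import *
im=eyes.read_camera("wrist");cv2.imwrite("pics/w18.png",im)
np.save("c18.npy",eyes.calibration("wrist"),allow_pickle=True)
cv2.imwrite("pics/w18z.png",cv2.resize(im[0:140,200:400],None,fx=4,fy=4,interpolation=cv2.INTER_CUBIC))
E
```

```text
time_s: 20.5
ee_pos: [0.4556, -0.1332, 0.2524]
tool_rot: [-0.0, 0.707, -0.707, 0.001]
force: [1.4, 0.8, -3.0]
width: 0.0489
time_s: 21.1
ee_pos: [0.4559, 0.0055, 0.2519]
tool_rot: [-0.001, 0.707, -0.707, 0.002]
force: [0.0, -0.8, -1.3]
width: 0.0492
```

View pics/w18z.png

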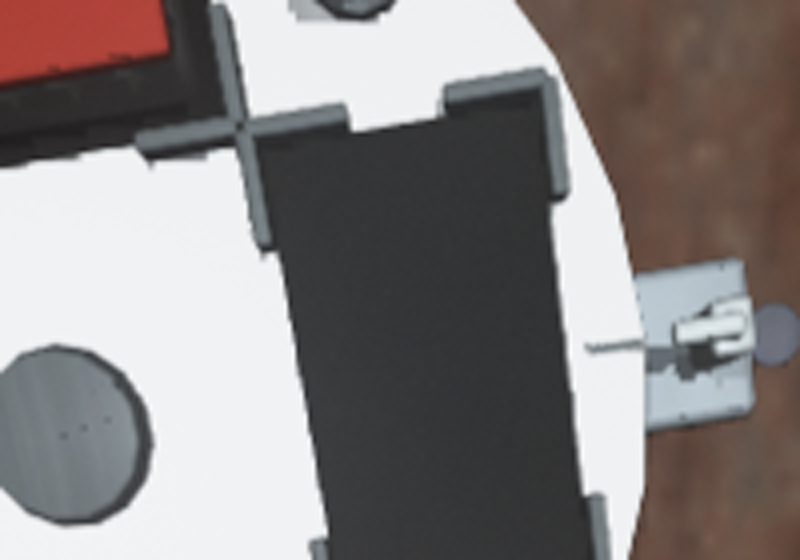

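View pics/w18.png

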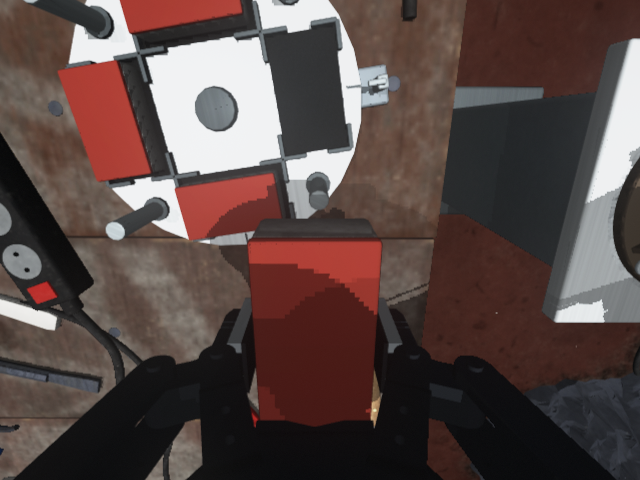

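```bash
python3 - <<'E'
from h import *
im=cv2.imread("pics/w18.png")
cv2.imwrite("pics/w18y.png",cv2.resize(im[10:170,255:375],None,fx=5,fy=3.75,interpolation=cv2.INTER_CUBIC))
c=np.load("c18.npy",allow_pickle=True).item()
f=lambda p,z:ray("wrist",np.array(p)/4+[200,0],z,c)[:2]
C=f((68,436),.055);print(C)
for p,z in(((588,348),.042),((642,343),.042),((680,333),.05),((745,318),.05)):
    q=f(p,z)-C;print(q.round(4),np.linalg.norm(q),np.degrees(np.arctan2(q[1],q[0])))
E
```

```text
[ 0.53972791 -0.09338408]
[-0.1143 -0.0191] 0.11586603797170562 -170.51704820115972
[-0.1263 -0.0201] 0.1278873172880937 -170.94059826981865
[-0.1335 -0.0214] 0.13514982175518916 -170.90962009435623
[-0.1474 -0.0243] 0.14935511905673732 -170.61974427274626
```

View pics/w18y.png

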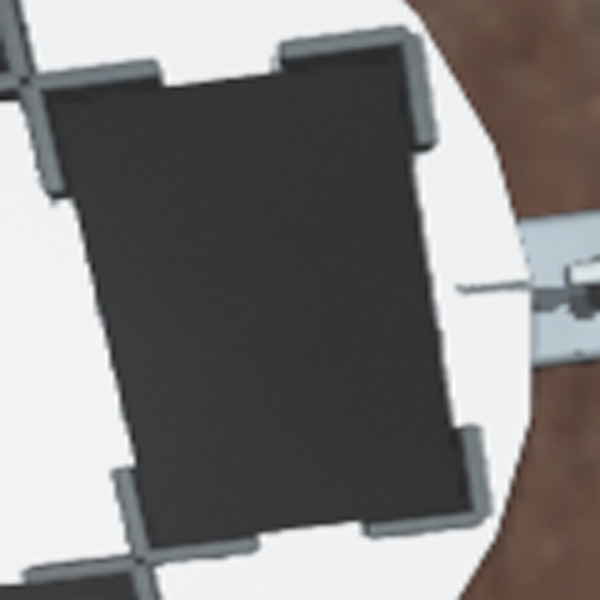

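```bash
python3 - <<'E'
from h import *
c=np.load("c18.npy",allow_pickle=True).item()
f=lambda p,z:ray("wrist",np.array(p)/[5,3.75]+[255,10],z,c)[:2]
Q=np.array([f(p,.052) for p in((24,80),(412,28),(490,518),(142,562))])
print(Q.round(4),Q.mean(0));e=lambda i,j:np.linalg.norm(Q[i]-Q[j]).round(4)
print(e(0,1),e(1,2),e(2,3),e(3,0))
# held block
im=cv2.imread("pics/w18.png").astype(int)
m=((im[...,2]>70)&(im[...,2]>2*im[...,1])&(im[...,2]>2*im[...,0])).astype(np.uint8);m[:225]=0;m[:,:235]=0;m[:,395:]=0
k=max(cv2.findContours(m,0,2)[0],key=cv2.contourArea);print(cv2.boundingRect(k))
s=manip.sense();zt=s["ee_pos"][2]+.0115
print(s["ee_pos"],zt,[ray("wrist",p,zt,c) for p in((248,241),(382,241),(258,415),(371,415))])
# pins
for uv in((320,197),(116,229)): print(ray("wrist",uv,.12,c))
E
```

```text
[[ 0.4997 -0.1533]
 [ 0.4359 -0.1633]
 [ 0.4191 -0.0604]
 [ 0.4831 -0.0498]] [ 0.45946841 -0.10671128]
0.0646 0.1043 0.0649 0.1049
(247, 238, 135, 182)
[0.45598505 0.00505355 0.25186262] 0.26336261927480703 [array([ 0.47746739, -0.04300774,  0.26336262]), array([ 0.43142028, -0.04310049,  0.26336262]), array([0.4780322 , 0.03386381, 0.26336262]), array([0.43081083, 0.03379674, 0.26336262])]
[ 0.45021306 -0.02899568  0.12      ]
[ 0.60921339 -0.00338728  0.12      ]
```

```bash
python3 -m crank '[[0,0,0.08,2,-40,0,0.6],[0,0,0.075,2,-40,0,0.6],[0,0,0,0,-32,0,0.6],[0,0,0,0,0,-40,0.6],[0,0,0,0,0,-45,0.6],[0,0,0,0,0,-45,0.6],[0,0,0,0,0,-12,0.6],[0,0,0,0,0,0,0.6],[0,0,0,0,0,0,0.6]]' 40 && python3 - <<'E'
from h import *
from scipy.spatial.transform import Rotation as R
im=eyes.read_camera("wrist");cv2.imwrite("pics/w19.png",im)
s=manip.sense();M=R.from_quat(s["tool_rot"]).as_matrix();print(np.degrees(np.arctan2(M[1,0],M[0,0])),s["ee_pos"],s["force"])
for n in("scene","side"):
    im=eyes.read_camera(n);cv2.imwrite(f"pics/{n}19.png",im)
a=cv2.imread("pics/scene19.png")[220:370,290:440];b=cv2.imread("pics/side19.png")[170:320,190:340]
cv2.imwrite("pics/c19.png",cv2.resize(np.hstack([a,b]),None,fx=2.65,fy=2.65,interpolation=cv2.INTER_CUBIC))
E
```

```text
time_s: 22.05
ee_pos: [0.4607, -0.1075, 0.1102]
tool_rot: [0.055, -0.705, 0.705, -0.056]
force: [-0.1, 0.6, -1.8]
width: 0.0494
-170.99544011813995 [ 0.46110608 -0.107235    0.11072093] [-0.29135486 -0.18544377 -1.88385514]
```

View pics/w19.png

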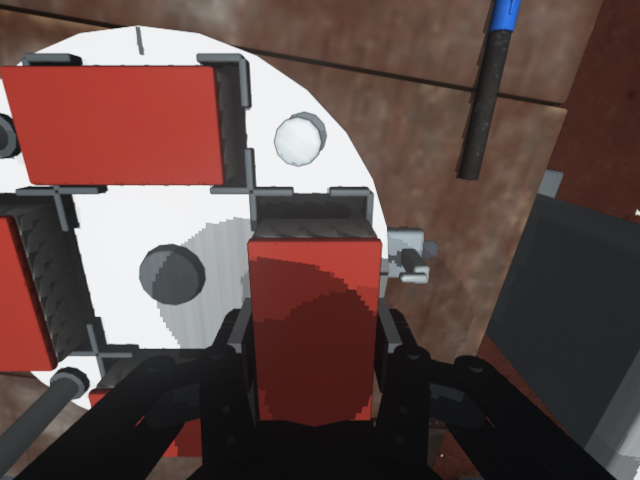

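View pics/c19.png

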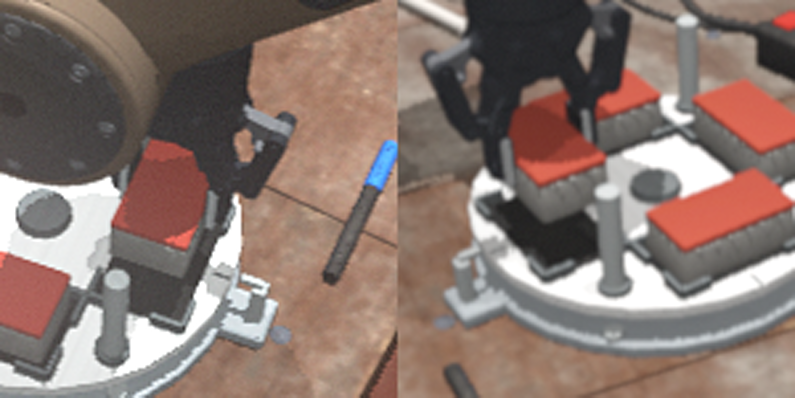

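```bash
python3 - <<'E'
from h import *
t=np.radians(-171.);e=np.array([np.cos(t),np.sin(t)]);f=np.array([-e[1],e[0]])  # e outward radial, f tangential
tcp=np.array([.461,-.1073])
for name,uv,z in(("stop outer L",(251,190),.052),("stop outer R",(371,188),.052),("blk top L",(249,241),.121),("blk top R",(381,240),.121),("blk bot L",(258,221),.087),("blk bot R",(371,220),.087)):
    q=ray("wrist",uv,z)[:2]-tcp;print(name,(q@e*1000).round(1),(q@f*1000).round(1))
E
```

```text
stop outer L -32.6 52.2
stop outer R 31.6 53.2
blk top L -21.4 47.0
blk top R 24.6 47.4
blk bot L -23.7 44.7
blk bot R 26.5 45.2
```

```bash
python3 -m crank '[[0,0,0,2,1.5,-10,0.6],[0,0,0,0,0,-12,0.6],[0,0,0,0,0,-10,0.6],[0,0,0,0,0,-6,0.6],[0,0,0,0,0,-3,0.6],[0,0,0,0,0,0,0.6]]' 40 && python3 - <<'E'
from h import *
im=eyes.read_camera("wrist");cv2.imwrite("pics/w20.png",im)
s=manip.sense();print(s["ee_pos"],s["force"])
E
```

```text
time_s: 22.8
ee_pos: [0.4623, -0.1053, 0.0687]
tool_rot: [0.056, -0.705, 0.705, -0.056]
force: [-0.2, 0.4, -1.7]
width: 0.0489
[ 0.46245237 -0.10524873  0.06865844] [-0.33119666  0.69764991 -1.44051267]
```

View pics/w20.png

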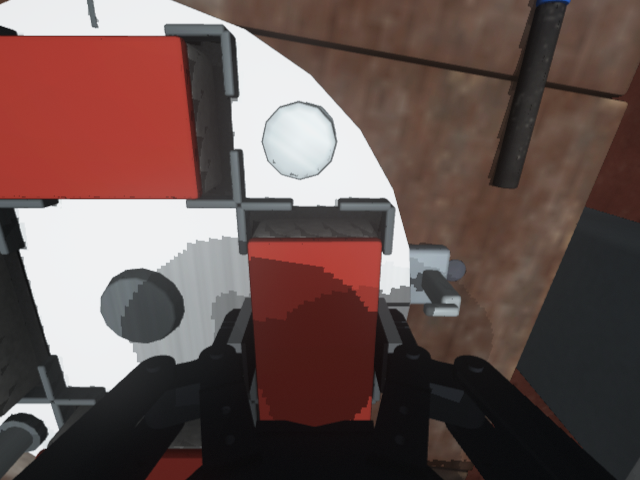

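```bash
python3 -m crank '[[0,0,0,0,0,-1.5,0.6],[0,0,0,0,0,0,0.6]]'; python3 -m crank '[[0,0,0,0,0,-1,0.6],[0,0,0,0,0,0,0.6]]'
```

```text
time_s: 23.05
ee_pos: [0.4625, -0.1054, 0.0685]
tool_rot: [0.056, -0.705, 0.705, -0.056]
force: [-6.1, 3.6, 18.5]
width: 0.0491
time_s: 23.25
ee_pos: [0.4626, -0.1055, 0.0685]
tool_rot: [0.056, -0.705, 0.705, -0.057]
force: [-10.3, 4.4, 30.9]
width: 0.0495
```

```bash
python3 -m crank '[[0,0,0,0,0,2,0.6],[0,0,0,0,0,0,0.6]]' && python3 - <<'E'
from h import *
im=eyes.read_camera("wrist");cv2.imwrite("pics/w21.png",im)
for n in("scene","side"):
    im=eyes.read_camera(n);cv2.imwrite(f"pics/{n}21.png",im)
a=cv2.imread("pics/scene21.png")[220:370,290:440];b=cv2.imread("pics/side21.png")[170:320,190:340]
cv2.imwrite("pics/c21.png",cv2.resize(np.hstack([a,b]),None,fx=2.65,fy=2.65,interpolation=cv2.INTER_CUBIC))
E
```

```text
time_s: 23.45
ee_pos: [0.4627, -0.1052, 0.0686]
tool_rot: [-0.055, 0.705, -0.705, 0.056]
force: [-2.6, 1.1, 9.8]
width: 0.0493
```

View pics/w21.png

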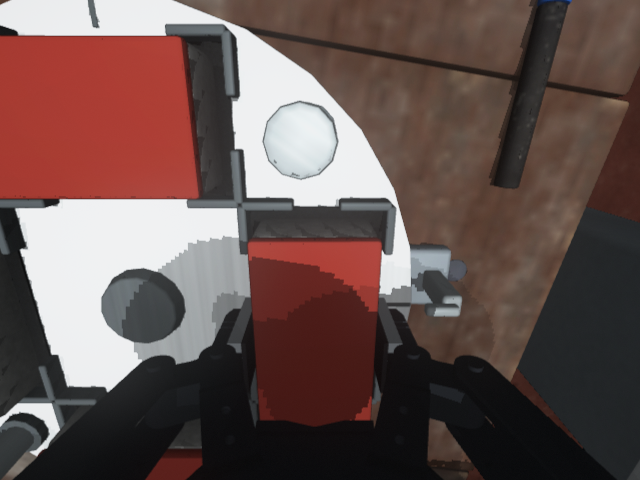

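View pics/c21.png

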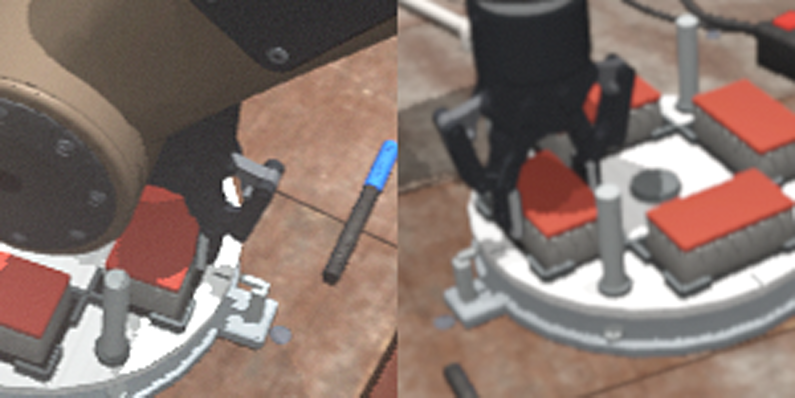

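```bash
python3 -m crank '[[0,0,0,0,0,0.5,0.3],[0,0,0,0,0,0,0],[0,0,0,0,0,0,-0.15],[0,0,0,0,0,0,-0.3],[0,0,0,0,0,0,-0.3],[0,0,0,0,0,10,-0.3],[0,0,0,0,0,30,-0.3],[0,0,0,0,0,40,-0.3],[0,0,0,0,0,50,-0.3],[0,0,0,0,0,40,-0.3]]' 20 && python3 -m crank '[[0,0,0,0,45,0,-0.3],[0,0,0,0,40,0,-0.3],[0,0,0,0,30,0,-0.3],[0,0,0,0,0,0,-0.3],[0,0,0,0,0,0,-0.3]]' && python3 - <<'E'
from h import *
im=eyes.read_camera("wrist");cv2.imwrite("pics/w22.png",im)
np.save("c22.npy",eyes.calibration("wrist"),allow_pickle=True)
for n in("scene","side"):
    im=eyes.read_camera(n);cv2.imwrite(f"pics/{n}22.png",im)
cv2.imwrite("pics/w22z.png",cv2.resize(cv2.imread("pics/w22.png")[0:240,200:440],None,fx=2.5,fy=2.5,interpolation=cv2.INTER_CUBIC))
E
```

```text
time_s: 24.6
ee_pos: [0.4622, -0.1055, 0.242]
tool_rot: [0.055, -0.705, 0.705, -0.056]
force: [2.0, -0.3, 0.1]
width: 0.0554
time_s: 25.1
ee_pos: [0.462, 0.0101, 0.2391]
tool_rot: [-0.056, 0.705, -0.705, 0.056]
force: [0.9, 0.4, 0.3]
width: 0.0555
```

View pics/w22z.png

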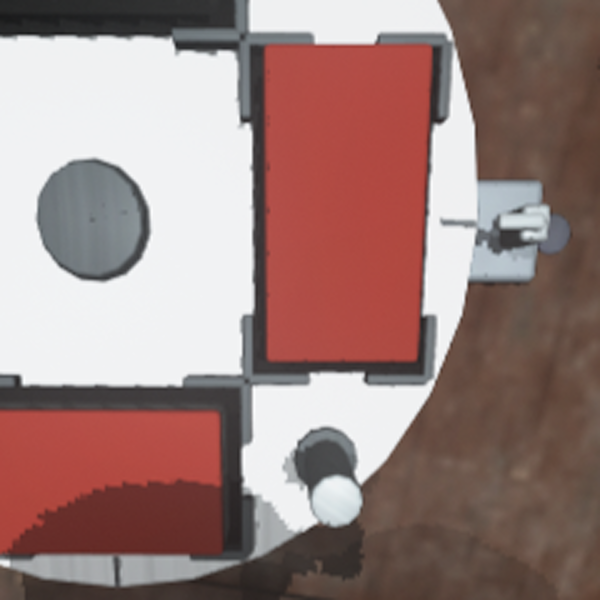

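View pics/side22.png

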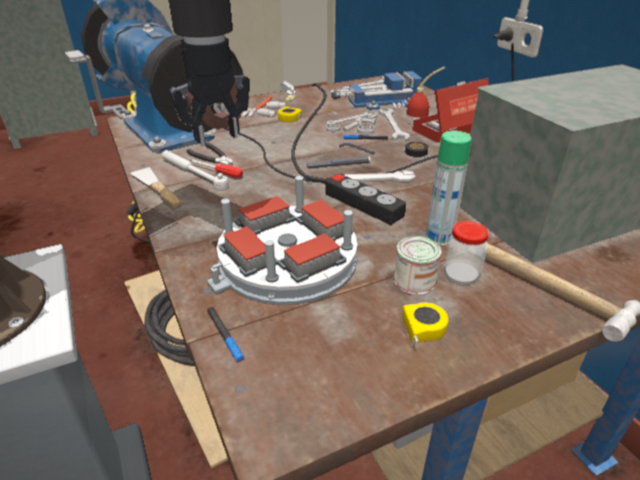

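```bash
python3 - <<'E'
from h import *
c=np.load("c22.npy",allow_pickle=True).item()
f=lambda p,z:ray("wrist",np.array(p)/2.5+[200,0],z,c)[:2]
B=np.array([f(p,.076) for p in((266,44),(434,44),(420,361),(266,361))])
N=np.array([f(p,.052) for p in((245,38),(447,38),(428,379),(247,380))])
f_=(N[0]-N[3]);f_/=np.linalg.norm(f_);e=np.array([f_[1],-f_[0]])
d=B.mean(0)-N.mean(0);print(B.mean(0),N.mean(0),d@e*1000,d@f_*1000)
n=lambda Q:[np.linalg.norm(Q[i]-Q[(i+1)%4]).round(4) for i in range(4)];print(n(B),n(N))
C=N.mean(0)
tip=[f(p,z) for p,z in(((442,220),.042),((476,223),.042),((503,226),.05),((545,217),.05))]
ax=np.array([.543,-.094])
print([np.degrees(np.arctan2(*(q-ax)[::-1])).round(2) for q in tip])
for nme in("scene","side"):
    for o,z in(("grease_tin",.039),("tape_measure",.015)):
        r=eyes.regions_of(nme,o);print(nme,o,[(round(d["confidence"],2),ray(nme,d["at"],z).round(4)) for d in r])
E
```

```text
[ 0.45989024 -0.10669388] [ 0.45986283 -0.10679307] -0.0418204143258909 -0.0940237492363562
[np.float64(0.0486), np.float64(0.0882), np.float64(0.0497), np.float64(0.0882)] [np.float64(0.0632), np.float64(0.1033), np.float64(0.0638), np.float64(0.1037)]
[np.float64(-170.87), np.float64(-171.29), np.float64(-171.95), np.float64(-170.82)]
scene grease_tin []
scene tape_measure []
side grease_tin [(0.77, array([ 0.7276, -0.261 ,  0.039 ]))]
side tape_measure [(0.77, array([ 0.6654, -0.3661,  0.015 ])), (0.25, array([ 0.5731, -0.0596,  0.015 ]))]
```

Everything measures well within tolerance: the block is centred to about 0.1 mm, the index is within 0.5°, and the tin and tape measure have not moved. I'm handing in.

```bash
python3 -c "
from cell import manip
print(manip.hand_in())"
```

```text
the job is handed in; nothing more can be done
None
```

I turned the table about 135° clockwise by one pin, laid the block flat in the empty nest red side up, and handed the job in at about 25 s.

- **Indexing:** The first release rested about 3° short of the pointer, an estimated 5 mm at the nest. I had already picked up the block, so I set it back on the bench. I then gripped another pin, moved the plate the last 3° and let go. It stayed put, and later pictures showed the index tick and pointer aligned to within about 0.5°.
- **Placing:** On the last few millimetres down, the wrist force reached about 31 N because I lowered one step too far. I eased it back before opening the fingers.
- **Final checks:**
  - **Block:** The wrist picture put its centre within about 0.1 mm of the nest's centre (good to 1–2 mm), inside the corner stops. In the side picture it sat level with the other blocks.
  - **Tin and tape measure:** They read within about 4 mm of where they started. That is from the side camera only; the networks found neither in the last scene picture.
  - **Robot:** It was clear of everything.
- **Disagreement:** Estimates of the turning axis differed by up to 7 mm between cameras and views. I therefore placed the block by its measured position relative to the nest rather than by absolute coordinates.

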